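Fit the hanging peg in the shelf and lock it with the knob underneath

TASK

Take the steel hanging peg out of the wooden drying block and stand it in the slotted socket in the teak shelf, with its collar fully down on the board. Then swing the crank of the knob under the shelf anticlockwise, seen from above, until it clamps the peg's stem snugly and stays so, without forcing it. Leave the other kitchen things where they are.

Things in the scene. Friction and masses are not known exactly. Their poses are not given: they have to be found in the camera images.
- shelf: Teak drumstick shelf, a fixed board 180 (x) by 560 (y) by 25 mm on four 175 mm turned legs; its top is 200 mm above the ledge. Origin: on the ledge under the middle of the board; x points away from the front edge, which lies 90 mm in front (-x) of the origin; y along the board, z up. It may be turned up to 7 degrees.
- socket (a point): Centre of the mouth of the socket, an oblong hole 24 mm along the shelf's x by 14.5 mm along its y with a 2 mm chamfer, in the top of the shelf board, 45 mm behind its front edge. It goes straight down through the 25 mm board. Put the peg in at its centre; clamping then drags the peg a few mm towards the front edge, against a hidden cheek.
- peg: Round steel hanging peg, 97 mm high, 200 g. From the bottom: stem 12 mm thick, 53 mm long, tapered tip; collar 34 mm wide, 4 mm thick; neck 16 mm thick, 34 mm long (grip here); cap 22 mm wide, 6 mm thick. Origin: centre of the stem's lower end; z up. Starts upright in the drying block, collar on its top. In the shelf the collar rests on the board and the stem stands out 28 mm below.
- peg_collar (a point): Centre of the underside of the peg's collar, 53 mm above the stem's lower end.
- peg_neck (a point): Middle of the peg's neck, on its axis, 21 mm above the underside of the collar.
- block: Wooden drying block, fixed, 90 by 90 by 65 mm high, with a round hole of 18 mm, 60 mm deep, in the middle of its top. Origin: centre of its underside.
- knob: Undermount clamp knob: black fluted hub 40 mm wide, 30 mm high, on a vertical axis under the shelf, with a flat steel crank that runs out past the front edge to an upright grip. Origin on the axis, 5 mm below the board; z up; the grip lies at yaw + 140 degrees. Anticlockwise (0.7 to 1.35 rad from the start), a nose on the hub presses the stem against a steel cheek; no peg: it runs on to a stop.
- knob_axis (a point): Point on the knob's axis at the board's underside. The knob turns stiffly, about 3.5 N along the arc at the grip, and stays where it is left. Its place and that of the cheek under the board were set by hand and differ by a few mm, so the angle at which it bites is found by feel only.
- knob_grip (a point): Top centre of the knob's upright round black grip, 16 mm thick, 65 mm high, 105 mm from the axis, 5 mm above the board's top, free in front of the shelf; it moves on a level circle. Push or pinch it from above. After the nose touches the stem each newton along the arc adds 3 N on it: 7 to 10 N at the grip is snug, above 12 N may clamp with over 30 N, too hard.
- jar: Bystander: lidded glass jar on the shelf, 64 mm wide, 75 mm high. Origin: centre of its underside.
- vati: Bystander: steel vati (small bowl) on the shelf behind the socket, 84 mm wide, 35 mm high. Origin: centre of its underside.
- tiffin: Bystander: plastic tiffin box on the shelf, 79 by 109 by 54 mm high. Origin: centre of its underside.
- pot: Bystander: small ceramic pot on the shelf, 76 mm wide, 70 mm high. Origin: centre of its underside.
- tumbler: Bystander: steel tumbler on the ledge, 68 mm wide, 85 mm high. Origin: centre of its underside.
- scraper: Bystander: scraper with a yellow silicone blade, lying on the ledge to the robot's right, 240 mm long along x.
- bottle: Bystander: clear plastic bottle on the ledge, 60 mm wide, 160 mm high. Origin: centre of its underside.
Not all that is in view belongs to the job. Leave any blue or orange look-alike of the peg alone.

How it is judged:
By the outcome, as a careful person would: the job done as asked, in the order asked, and still so for the second after the job is handed in, with the robot touching nothing.
It also fails if it takes over 64 s, if anything falls off the work surface, if the arm or the gripper's body presses on something with over 40 N, if the wrist force passes 120 N, or if a joint passes its speed limit or range.

ROBOT

A 6-joint arm with a two-finger parallel gripper is mounted at the origin on the work surface. World frame = base frame: x ahead of the robot, y to its left, z up, the work surface at z = 0. Lengths are in m, angles in degrees, forces in N, time in s.
With the tool pointing down it reaches from about 0.3 to 0.75 m from the base axis. Payload 8.5 kg.
Tool frame: the origin (TCP) lies at the very end of the fingers, on their centre line; the grasp point (between the pads) lies env.pinch_z behind it (env.pinch_z is the distance from the TCP to the grasp point, in m); z points along the fingers, y is the line along which they close (so a half turn about z gives the same grasp; the last joint's range is limited). The gripper opens to 85 mm and grips with 20 to 120 N. Pads are 22 mm wide; open, the fingers measure 114 mm over their backs; the gripper's body (76 mm by 85 mm) begins 54 mm behind the grasp point. The pads swing forward as they close: fully open they stand 13 mm farther back than shut.
Start: joints at [60.315, 21.807, 74.336, -0, 83.858, -12.336], TCP at [0.164, 0.525, 0.231] pointing down, gripper open.
Joint ranges: [-178.18, 178.18], [-50.72, 133.34], [12.68, 142.11], [-81.47, 261.47], [9.98, 163.14], [-165.26, 165.26]. Speed limits (degrees/s): [136.94, 136.94, 180, 180, 180, 180].

INTERFACE

Orientations are given as a 3x3 rotation matrix whose columns are the frame's x, y, z axes.
In Python, from rig import telemetry, get_image, env gives the robot as it stands. The module is installed in compiled form; this text tells all that it offers.
- The arm moves only by the tool apply_moves, never from a script. Its argument "series" is a list of rows, each a list of 7 numbers: the shift along the tool's x, y, z in mm, then the turn, a rotation vector about the tool's x, y, z in degrees, then the opening, from 0 (shut) to 1 (fully open). A call has 1 to 12 rows; each row shifts and turns the commanded pose from where the row before left it, along the tool's axes as they then stand; what a row does not reach is not made up. A row lasts 1/8 s, in which the tool goes at most 62.5 mm and 10.7 degrees, less where a joint would pass 70% of its speed; a pose out of reach is approached as far as the arm can. A call with a gripper value outside its range is refused whole. The fingers move at their own pace and stop on an object; "grip_force" is the grip in N (left out, the last holds). Time passes only in rows, so rows that do not move let the fingers close. It gives the time, the measured TCP pose, the force, the opening and the grip force at its end, in the units of the state.
- telemetry.observe(): the state, without advancing time (a new reading comes with each control period).
- get_image(name): name is "scene" or "top" or "wrist"; returns a dict with "frame" (400x640x3 uint8, red, green, blue), "z_map" (400x640 float32, m along the optical axis (not along the pixel's ray), 0 where there is no reading), "vertical_fov" (degrees; the focal length in pixels is half the picture's height over the tangent of half this angle, whatever the lens; pixels are square), "cx", "cy" (the principal point, pixels), "eye" and "attitude" of the camera in the world; the wrist camera has in their place "mount" (4x4, takes a point from camera to tool coordinates, whose origin is the TCP and whose axes are the flange's). Camera axes: x right, y up, looking along -z (the intrinsics and any distortion apply to the point x, -y, -z); pixel columns grow to the right and rows downward; lengths in m; the calibration is good to about 2 mm. A picture is of the moment at which its call begins: read the wrist's pose just before it.
- env.close_job(): hands the job in; it is judged then, once.
The state is a dict: "time_s": time; "q": joint angles; "qvel": joint speeds; "joint_efforts": joint torques, N m; "position": TCP position; "tool_rot": TCP orientation; "ft_force": force on the tool from outside, world axes, zero at the start; "wrist_torque": the same for the moment, N m; "grip_width": finger opening in m; "gripper_force": force on a finger pad.
Only numpy, scipy, OpenCV 4.12 (cv2) and the standard library are available. Lean on these libraries where they do the work, as an engineer would, in place of code of your own. Each camera call takes 0.05 s, during which the arm holds its last target. There are 200 camera calls.

## Working session

There is one attempt and no reset: what is moved stays moved. The work goes in short steps, Python scripts to look and compute and a tool call to move; the robot and the scene stay as the last step left them, time stands still between calls to the robot, and variables do not carry over. Pictures are saved under pics/ and viewed, at most 10 in all, crops included, and the job is handed in when it is done.

Besides the shell and the picture viewer there is one more tool, called after "Call:" by a JSON object that holds its "name" and its "arguments", one argument or row to a line. apply_moves: Moves the arm, as the interface text tells. Its arguments: {"type":"object","properties":{"series":{"type":"array"},"grip_force":{"type":"number"}},"required":["series"]}

```bash
mkdir -p pics; cat > h.py <<'E'
import numpy as np, cv2
from rig import telemetry, get_image, env
def K(d):
    h=d["frame"].shape[0]; return h/2/np.tan(np.radians(d["vertical_fov"])/2)
def pose(d):
    if "eye" in d: return np.array(d["attitude"]),np.array(d["eye"])
    s=d["state"]; M=np.array(d["mount"]); R=np.array(s["tool_rot"])
    return R@M[:3,:3], R@M[:3,3]+np.array(s["position"])
def img(n):
    s=telemetry.observe(); d=get_image(n); d["state"]=s; return d
def ray(d,u,v):
    f=K(d); R,e=pose(d); return e,R@np.array([(u-d["cx"])/f,-(v-d["cy"])/f,-1.0])
def onz(d,u,v,z):
    e,r=ray(d,u,v); return e+r*(z-e[2])/r[2]
def cloud(d):
    f=K(d); R,e=pose(d); Z=d["z_map"]; v,u=np.mgrid[:Z.shape[0],:Z.shape[1]]
    P=np.stack([(u-d["cx"])/f*Z,-(v-d["cy"])/f*Z,-Z],-1); return P@R.T+e
def save(d,n): cv2.imwrite(f"pics/{n}.png",d["frame"][:,:,::-1])
E
python3 - <<'E'
from h import *
s=telemetry.observe(); print({k:np.round(v,3).tolist() for k,v in s.items()}, env.pinch_z)
for n in("scene","top","wrist"):
    d=img(n); save(d,n+"0"); print(n,[k for k in d],d["vertical_fov"],d["cx"],d["cy"],d.get("eye"),(d["z_map"]>0).mean(), d.get("distortion"))
    if n=="wrist": print(d["mount"])
E
```

```text
{'time_s': 0.0, 'q': [60.315, 21.842, 74.384, 0.0, 83.857, -12.336], 'qvel': [-0.041, 0.021, -0.012, -0.049, 0.062, 0.021], 'joint_efforts': [-0.001, -44.843, -23.128, -0.0, 0.005, -0.0], 'position': [0.164, 0.525, 0.231], 'tool_rot': [[-0.955, 0.298, -0.001], [0.298, 0.955, -0.001], [0.0, -0.001, -1.0]], 'ft_force': [-0.892, 1.015, 0.805], 'wrist_torque': [0.027, 0.057, 0.021], 'gripper_force': 0.0, 'grip_width': 0.085} 0.0187
scene ['frame', 'z_map', 'vertical_fov', 'cx', 'cy', 'eye', 'attitude', 'state'] 55.38431664753677 319.7869925178226 198.7577898339894 [1.1050689  0.35924162 1.08457465] 0.99611328125 None
top ['frame', 'z_map', 'vertical_fov', 'cx', 'cy', 'eye', 'attitude', 'state'] 57.5385008921035 318.7946301863102 202.49498763078248 [ 0.38966047 -0.00815284  1.09421551] 0.9960234375 None
wrist ['frame', 'z_map', 'vertical_fov', 'cx', 'cy', 'mount', 'state'] 71.8391546440226 324.17268151304603 198.67316443128033 None 0.99610546875 None
[[-9.62481083e-04  9.58793015e-01  2.84103903e-01  7.29212390e-02]
 [ 9.99999454e-01  1.03827510e-03 -1.16191138e-04  2.70518863e-04]
 [-4.06381260e-04  2.84103636e-01 -9.58793491e-01 -1.41826566e-01]
 [ 0.00000000e+00  0.00000000e+00  0.00000000e+00  1.00000000e+00]]
```

View pics/scene0.png

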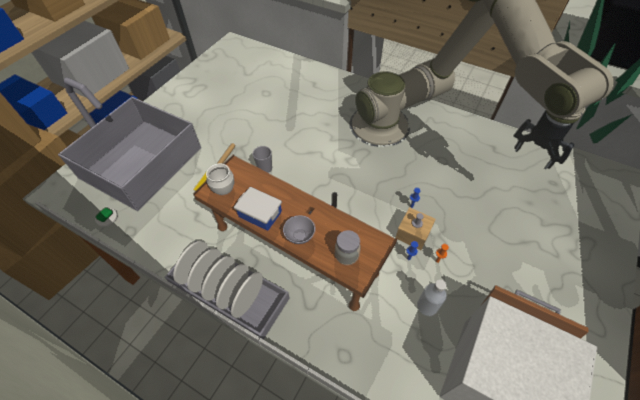

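View pics/top0.png

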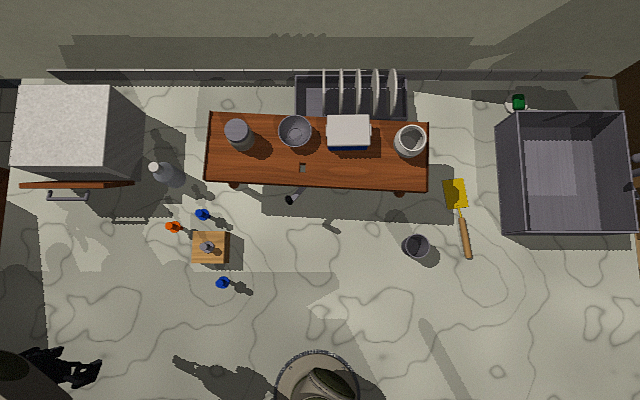

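Top view: block at about (210,247) with the grey peg at (207,247), socket at (302,168), black grip at (291,199). In the scene view the peg is between blue and orange look-alikes. Next I measure these points and the shelf edge.

```bash
python3 - <<'E'
from h import *
d=img("top"); C=cloud(d); F=d["frame"]; hsv=cv2.cvtColor(F,cv2.COLOR_RGB2HSV)
print("peg",onz(d,207,246,.109),"sock",onz(d,302,168,.2),"grip",onz(d,291,199,.205))
m=(abs(C[...,2]-.2)<.012)&(hsv[...,0]<15)&(hsv[...,1]>120)&(C[...,0]>.2)
n,l,st,c=cv2.connectedComponentsWithStats(m.astype(np.uint8)); i=1+st[1:,4].argmax()
P=C[l==i][:,:2]; r=cv2.minAreaRect((P*1000).astype(np.float32)); print("shelf",r, cv2.boxPoints(r), np.median(C[l==i][:,2]))
m=(C[...,2]>.1)&(C[...,2]<.125)
n,l,st,c=cv2.connectedComponentsWithStats(m.astype(np.uint8))
for i in range(1,n):
    if st[i,4]>4: print(c[i],st[i,4],C[l==i].mean(0), F[l==i].mean(0))
cv2.imwrite("pics/crop0.png",cv2.resize(F[130:300,170:340,::-1],None,fx=3.5,fy=3.5,interpolation=cv2.INTER_CUBIC))
E
```

```text
peg [0.41149362 0.29550499 0.109     ] sock [0.60487683 0.03739496 0.2       ] grip [0.52521454 0.06358267 0.205     ]
shelf ((650.2508544921875, 0.528289794921875), (560.5423583984375, 181.63632202148438), 87.06611633300781) [[ 545.2065  -274.7271 ]
 [ 726.6047  -284.02393]
 [ 755.2952   275.7837 ]
 [ 573.89703  285.0805 ]] 0.2004905600764808
[323.   68.5] 6 [ 0.91535472 -0.01571707  0.11892401] [133.83333333 129.66666667 119.16666667]
[357.44262295  92.31147541] 61 [ 0.84629312 -0.11369489  0.11359819] [112.72131148 108.26229508 100.55737705]
[374.91139241  90.02531646] 79 [ 0.85358545 -0.16351846  0.11300721] [108.51898734 104.81012658  96.97468354]
[392.40625     89.86458333] 96 [ 0.85436994 -0.21336134  0.11257928] [114.8125     110.98958333 103.16666667]
[109.40774908 147.85055351] 542 [0.68284376 0.57839841 0.11322802] [60.58118081 58.39483395 55.60147601]
[322.75       103.95833333] 24 [ 0.81071596 -0.01516721  0.11479819] [99.95833333 95.95833333 92.        ]
[340.47058824 105.23529412] 17 [ 0.8078116  -0.06531118  0.11292995] [102.29411765  98.88235294  92.05882353]
[516.78
[... 312 characters left out ...]
1]
[636.38297872 171.78723404] 47 [ 0.61760119 -0.8789561   0.11062358] [56.57446809 54.44680851 57.65957447]
[116.22222222 183.96296296] 27 [0.57979246 0.55127412 0.11347106] [35.74074074 18.22222222  7.2962963 ]
[579. 233.] 107 [ 0.44915906 -0.70750022  0.10648423] [33.13084112 32.29906542 33.57009346]
[202.64150943 246.32075472] 53 [0.41059442 0.30694117 0.10979522] [118.98113208 112.49056604 116.66037736]
[317.25       368.33333333] 12 [ 0.10281981 -0.00204658  0.11652968] [13.33333333 14.          9.25      ]
[334.82 374.54] 50 [ 0.08750985 -0.04676305  0.11476568] [13.58 13.38  7.38]
[296.         392.22222222] 27 [0.04388067 0.05165859 0.11208255] [77.66666667 71.25925926 61.59259259]
```

View pics/crop0.png

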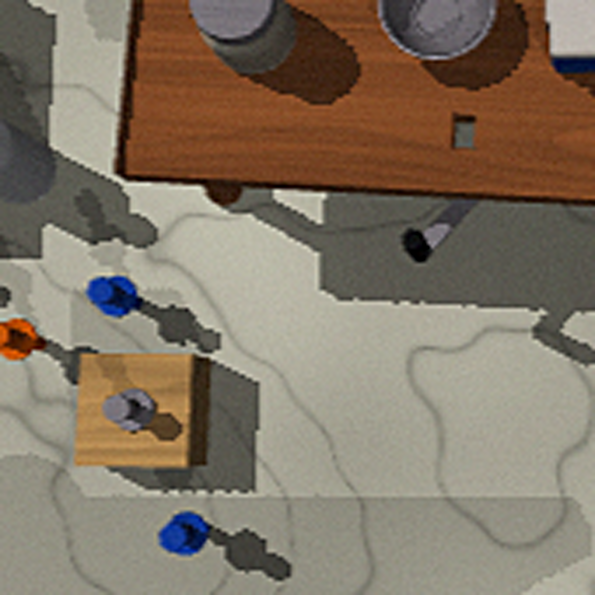

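The close-up shows the peg cap at crop (122,408), the socket at (463,132), and the grip at (418,235) with its crank running to the upper right. Now I move above the peg and take a close look.

Call:
{"name": "apply_moves", "arguments": {
  "series": [
    [-43,-19,0,0,0,0,1],
    [-43,-19,0,0,0,0,1],
    [-43,-19,0,0,0,0,1],
    [-43,-19,0,0,0,0,1],
    [-43,-19,0,0,0,0,1],
    [-43,-20,0,0,0,0,1],
    [-43,-20,0,0,0,0,1],
    [0,0,0,0,0,-7.2,1],
    [0,0,0,0,0,-7.2,1],
    [0,0,0,0,0,0,1]
  ]
}}

```text
time_s: 1.45
position: [0.411, 0.3062, 0.2312]
tool_rot: [[-0.999, 0.053, -0.0], [0.053, 0.999, -0.0], [0.0, -0.0, -1.0]]
ft_force: [0.0, 0.1, -0.4]
grip_width: 0.0858
gripper_force: 0.0
```

```bash
python3 - <<'E'
from h import *
d=img("wrist"); save(d,"w1"); s=d["state"]; print(s["time_s"],s["position"],np.round(s["tool_rot"],3).tolist(),s["ft_force"])
C=cloud(d)
m=(C[...,2]>.1)&(C[...,2]<.118)
n,l,st,c=cv2.connectedComponentsWithStats(m.astype(np.uint8))
for i in range(1,n):
    if st[i,4]>50: print(c[i],st[i,:5],C[l==i].mean(0), d["frame"][l==i].mean(0), onz(d,*c[i],.109))
E
```

```text
1.45 [0.41104537 0.30623523 0.23119607] [[-0.999, 0.053, -0.0], [0.053, 0.999, -0.0], [0.0, -0.0, -1.0]] [ 0.00773017  0.11722471 -0.3962885 ]
[324.81005587 192.51955307] [314 182  22  22 358] [0.41044978 0.30734256 0.10794437] [157.93296089 150.71787709 151.39664804] [0.41013737 0.30735563 0.109     ]
[592.53394495 316.88440367] [557 312  72  11 545] [0.5736901  0.60514082 0.10887457] [54.85137615 35.03669725 19.91192661] [0.57363436 0.60503281 0.109     ]
```

View pics/w1.png

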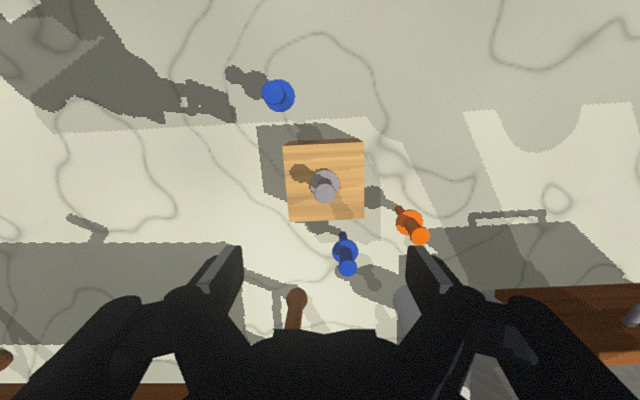

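The wrist view shows the peg cap at (325,192), centred in the block. The nearest look-alikes, blue at (347,262) and orange at (415,228), are clear of the fingers. I'm going down to grip.

Call:
{"name": "apply_moves", "arguments": {
  "series": [
    [1,1,40,0,0,0,1],
    [0,0,40,0,0,0,1],
    [0,0,40,0,0,0,1],
    [0,0,30,0,0,0,1],
    [0,0,9.5,0,0,0,1],
    [0,0,0,0,0,0,0.5],
    [0,0,0,0,0,0,0],
    [0,0,0,0,0,0,0],
    [0,0,0,0,0,0,0],
    [0,0,0,0,0,0,0],
    [0,0,0,0,0,0,0]
  ],
  "grip_force": 50
}}

```text
time_s: 2.88
position: [0.4105, 0.3075, 0.0726]
tool_rot: [[-0.999, 0.052, 0.001], [0.052, 0.999, 0.0], [-0.001, 0.001, -1.0]]
ft_force: [-0.8, -0.5, 6.5]
grip_width: 0.0195
gripper_force: 48.5
```

Call:
{"name": "apply_moves", "arguments": {
  "series": [
    [0,0,-10,0,0,0,0],
    [0,0,-20,0,0,0,0],
    [0,0,-30,0,0,0,0],
    [0,0,-30,0,0,0,0],
    [0,0,0,0,0,0,0],
    [0,0,0,0,0,0,0]
  ]
}}

```text
time_s: 3.62
position: [0.4095, 0.3071, 0.1608]
tool_rot: [[-0.999, 0.051, -0.002], [0.051, 0.999, -0.001], [0.002, -0.001, -1.0]]
ft_force: [0.0, -1.1, -3.2]
grip_width: 0.0198
gripper_force: 48.9
```

```bash
python3 - <<'E'
from h import *
d=img("wrist"); s=d["state"]; print(s["time_s"],s["position"],s["grip_width"],s["gripper_force"],s["ft_force"],s["wrist_torque"])
e=img("scene"); t=s["position"]
R,eye=pose(e); p=R.T@(np.array(t)-eye); f=K(e); u=int(e["cx"]+f*p[0]/-p[2]); v=int(e["cy"]-f*p[1]/-p[2])
a=cv2.resize(e["frame"][v-40:v+40,u-40:u+40],(400,400),interpolation=cv2.INTER_CUBIC)
b=cv2.resize(d["frame"][130:330,220:420],(400,400),interpolation=cv2.INTER_CUBIC)
cv2.imwrite("pics/lift.png",np.hstack([a,b])[:,:,::-1])
E
```

```text
3.625 [0.40949402 0.30713004 0.1608096 ] 0.01975787180126607 48.88495624065399 [ 0.02813994 -1.07575338 -3.22763175] [ 0.02197527 -0.04671519  0.03726822]
```

View pics/lift.png

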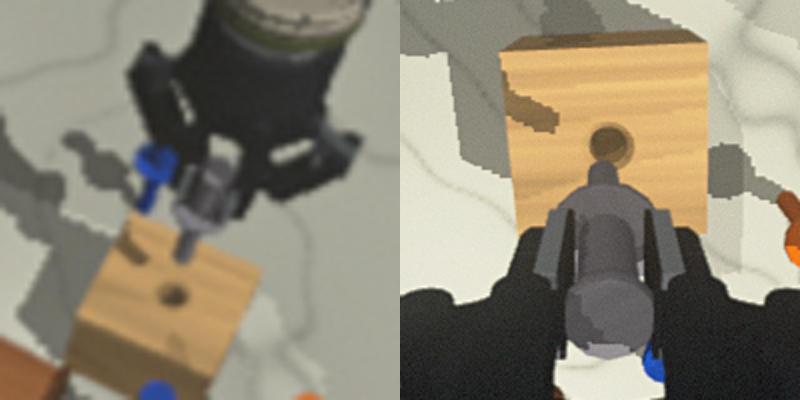

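The left half of the picture shows the peg lifted clear, hanging straight, with the empty hole at (172,295). The right half shows the cap held at (608,315) and the stem tip at (603,165). Next I carry it above the socket.

Call:
{"name": "apply_moves", "arguments": {
  "series": [
    [0,0,-40,0,0,0,0],
    [0,0,-50,0,0,0,0],
    [0,0,-50,0,0,0,0],
    [-20,-25,0,0,0,0,0],
    [-35,-45,0,0,0,0,0],
    [-40,-50,0,0,0,0,0],
    [-40,-50,0,0,0,0,0],
    [-40,-50,0,0,0,0,0],
    [-24,-30,0,0,0,0,0],
    [-10,-10,0,0,0,0,0],
    [0,0,0,0,0,0,0],
    [0,0,0,0,0,0,0]
  ]
}}

```text
time_s: 5.22
position: [0.6022, 0.042, 0.3018]
tool_rot: [[-0.999, 0.05, -0.0], [0.05, 0.999, 0.0], [0.0, 0.0, -1.0]]
ft_force: [0.5, -0.1, -2.3]
grip_width: 0.0197
gripper_force: 49.1
```

```bash
python3 - <<'E'
from h import *
d=img("wrist"); s=d["state"]; R=np.array(s["tool_rot"]);t=np.array(s["position"]); print(s["time_s"],t,s["grip_width"],s["ft_force"]); np.save("w3.npy",{k:d[k] for k in d},allow_pickle=True)
C=cloud(d); T=(C-t)@R
# peg in tool frame: slices by tool z
for a,b in((-.045,-.034),(-.03,-.0),(.0,.012),(.015,.03),(.03,.045),(.045,.062)):
    m=(T[...,2]>a)&(T[...,2]<b)&(abs(T[...,0])<.03)&(abs(T[...,1])<(.009 if a<0 else .02)); q=T[m]
    print(a,b,m.sum(), q.min(0).round(4) if len(q) else 0, q.max(0).round(4) if len(q) else 0)
m=(C[...,2]<.19)&(abs(C[...,0]-.605)<.03)&(abs(C[...,1]-.037)<.03)
print("hole px",m.sum())
cv2.imwrite("pics/sock.png",cv2.resize(d["frame"][100:300,220:440,::-1],None,fx=3,fy=3,interpolation=cv2.INTER_CUBIC))
E
```

```text
5.225 [0.6021553  0.04203906 0.30180539] 0.01973685299477479 [ 0.45863756 -0.05406425 -2.26369815]
-0.045 -0.034 1453 [-0.0119 -0.009  -0.0374] [ 0.0105  0.0089 -0.034 ]
-0.03 -0.0 667 [-0.0012 -0.0081 -0.0296] [ 0.0085  0.0079 -0.    ]
0.0 0.012 888 [-0.0134 -0.0148  0.    ] [0.016  0.0132 0.0085]
0.015 0.03 0 0 0
0.03 0.045 54 [ 0.0019 -0.0069  0.0361] [0.0055 0.0032 0.0447]
0.045 0.062 94 [-0.0008 -0.0081  0.0453] [0.0053 0.004  0.0584]
hole px 172
```

View pics/sock.png

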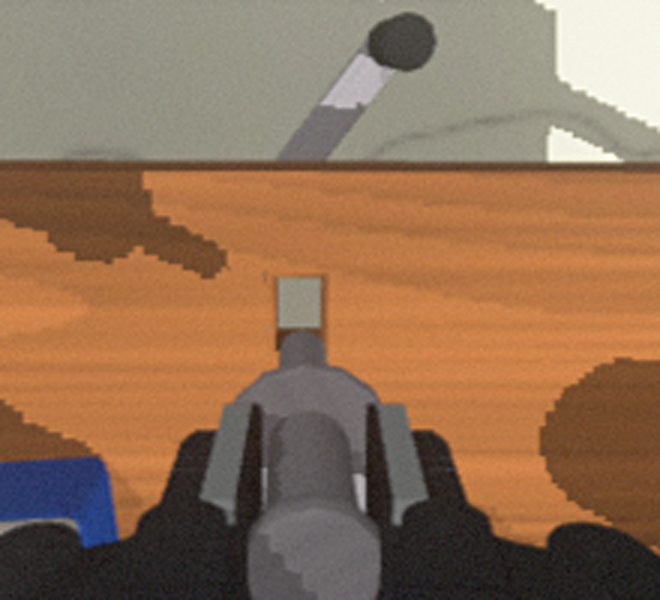

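The picture shows the socket mouth from crop x 272 to 328 with its front edge at y=275. The stem tip is just behind it at (303,340), and the knob grip top is at (403,42) with its crank running down-left.

```bash
python3 - <<'E'
from h import *
d=np.load("w3.npy",allow_pickle=True).item(); s=d["state"]; t=np.array(s["position"]); R=np.array(s["tool_rot"])
g=lambda x,y:(220+x/3,100+y/3)
a=onz(d,*g(272,276),.2); b=onz(d,*g(328,276),.2); print("front corners",a,b,np.linalg.norm(a-b))
sx=np.array([.9987,-.0512,0]); c=(a+b)/2+sx*.014; print("socket",c)
print("edge",onz(d,*g(300,165),.2))
print("hole tool", (c-t)@R)
# grip top: dark blob
gr=onz(d,*g(403,40),.205); print("grip",gr)
C=cloud(d); m=(C[...,2]>.19)&(C[...,2]<.215)&(C[...,0]<.55); print("grip depth",C[m].mean(0),C[m].min(0),C[m].max(0))
p1=onz(d,*g(283,160),.14);p2=onz(d,*g(326,160),.14); q1=onz(d,*g(372,52),.14); q2=onz(d,*g(392,75),.14); 
m2=(C[...,2]>.12)&(C[...,2]<.19)&(C[...,0]<.56)&(C[...,0]>.5)&(abs(C[...,1]-.04)<.05); P=C[m2]; print(len(P),np.median(P,0)); 
vx=cv2.fitLine(P[:,:2].astype(np.float32),cv2.DIST_HUBER,0,.01,.01).ravel(); print("crank line",vx,np.percentile(P[:,2],[5,50,95]))
E
```

```text
front corners [0.59453603 0.03054913 0.2       ] [0.59540867 0.04758498 0.2       ] 0.017058193283414035
socket [0.60895415 0.03835026 0.2       ]
edge [0.56133857 0.04092684 0.2       ]
hole tool [-0.00702175 -0.00337668  0.10180109]
grip [0.52789668 0.07124756 0.205     ]
grip depth [ 0.53457654 -0.0194153   0.20141844] [ 0.52047137 -0.24768009  0.19059151] [0.54999714 0.08040966 0.20593989]
519 [0.54492092 0.05785752 0.1471779 ]
crank line [ 0.7640709  -0.64513224  0.54453176  0.0570978 ] [0.14568937 0.1471779  0.1647711 ]
```

Call:
{"name": "apply_moves", "arguments": {
  "series": [
    [-5,-2.7,0,0,0,0,0],
    [0,0,0,-1.2,0,0,0],
    [0,0,12,0,0,0,0],
    [0,0,15,0,0,0,0],
    [0,0,0,0,0,0,0],
    [0,0,0,0,0,0,0]
  ]
}}

```text
time_s: 6.02
position: [0.6077, 0.0383, 0.2751]
tool_rot: [[-0.999, 0.051, 0.002], [0.051, 0.998, 0.021], [-0.0, 0.021, -1.0]]
ft_force: [-0.7, -0.1, -2.7]
grip_width: 0.0197
gripper_force: 49.1
```

```bash
python3 - <<'E'
from h import *
d=img("wrist"); s=d["state"]; R=np.array(s["tool_rot"]);t=np.array(s["position"]); print(s["time_s"],t,R.round(3).tolist(),s["ft_force"])
C=cloud(d)
for z in np.arange(.215,.262,.008):
    m=(abs(C[...,2]-z)<.004)&(abs(C[...,0]-.603)<.01)&(abs(C[...,1]-.0385)<.013)
    q=C[m]; print(z,m.sum(), q.min(0).round(4)[:2],q.max(0).round(4)[:2]) if len(q) else 0
cv2.imwrite("pics/sock2.png",cv2.resize(d["frame"][140:260,250:400,::-1],None,fx=4,fy=4,interpolation=cv2.INTER_CUBIC))
E
```

```text
6.025 [0.60772109 0.03831882 0.27512435] [[-0.999, 0.051, 0.002], [0.051, 0.998, 0.021], [-0.0, 0.021, -1.0]] [-0.6782255  -0.09991527 -2.71063397]
0.215 13 [0.6026 0.0313] [0.6082 0.0429]
0.223 59 [0.6027 0.0314] [0.6087 0.0432]
0.231 58 [0.6026 0.0315] [0.6078 0.0426]
0.23900000000000002 18 [0.6026 0.0333] [0.6045 0.041 ]
```

View pics/sock2.png

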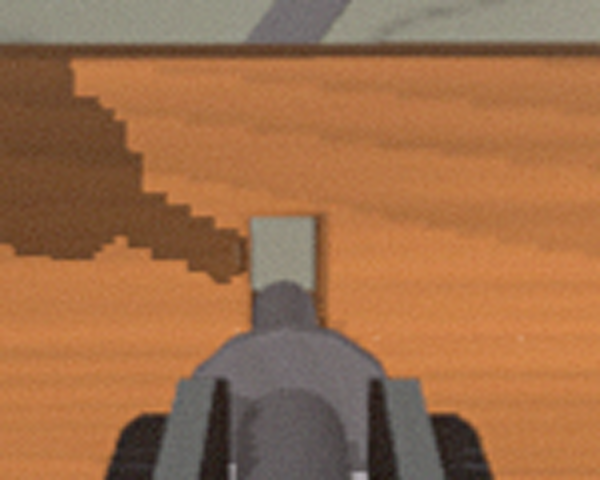

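The stem is vertical at y≈.0373, ahead of the slot centre at y≈.038 (crop x 248 to 325). A small correction, then I lower it in steps.

Call:
{"name": "apply_moves", "arguments": {
  "series": [
    [1,0.5,10,0,0,0,0],
    [0,-0.2,10,0,0,0,0],
    [0,-0.2,10,0,0,0,0],
    [0,-0.2,10,0,0,0,0],
    [0,0,0,0,0,0,0]
  ]
}}

```text
time_s: 6.7
position: [0.6064, 0.0391, 0.2338]
tool_rot: [[-0.999, 0.051, -0.001], [0.051, 0.998, 0.021], [0.002, 0.021, -1.0]]
ft_force: [-0.4, -0.8, -2.9]
grip_width: 0.0197
gripper_force: 49.1
```

Call:
{"name": "apply_moves", "arguments": {
  "series": [
    [0,-0.2,12,0,0,0,0],
    [0,-0.2,10,0,0,0,0],
    [0,0,2,0,0,0,0],
    [0,0,2,0,0,0,0],
    [0,0,0,0,0,0,0]
  ]
}}

```text
time_s: 7.32
position: [0.6068, 0.0392, 0.209]
tool_rot: [[-0.999, 0.051, 0.001], [0.051, 0.998, 0.021], [-0.0, 0.021, -1.0]]
ft_force: [0.1, 0.5, -3.2]
grip_width: 0.0194
gripper_force: 49.1
```

Call:
{"name": "apply_moves", "arguments": {
  "series": [
    [0,0,1.3,0,0,0,0],
    [0,0,0.8,0,0,0,0],
    [0,0,0,0,0,0,0]
  ]
}}

```text
time_s: 7.7
position: [0.6069, 0.0392, 0.2075]
tool_rot: [[-0.999, 0.052, 0.003], [0.052, 0.998, 0.021], [-0.001, 0.021, -1.0]]
ft_force: [-0.5, -0.9, 4.1]
grip_width: 0.0194
gripper_force: 49.4
```

Call:
{"name": "apply_moves", "arguments": {
  "series": [
    [0,0,0,0,0,0,0.5],
    [0,0,0,0,0,0,0.5],
    [0,0,0,0,0,0,0.5],
    [0,0,-20,0,0,0,0.5],
    [0,1,-40,1.2,0,0,0.5],
    [30,20,-35,0,0,0,0.5],
    [40,20,0,0,0,0,0.5],
    [0,0,0,0,0,0,0.5]
  ]
}}

```text
time_s: 8.7
position: [0.537, 0.084, 0.3029]
tool_rot: [[-0.999, 0.049, 0.001], [0.049, 0.999, 0.0], [-0.001, 0.0, -1.0]]
ft_force: [1.0, 0.2, 0.2]
grip_width: 0.0425
gripper_force: 0.0
```

```bash
python3 - <<'E'
from h import *
d=img("wrist"); s=d["state"]; R=np.array(s["tool_rot"]);t=np.array(s["position"]); print(s["time_s"],t,R.round(3).tolist(),s["ft_force"],s["grip_width"])
C=cloud(d); 
def rep(n,m): q=C[m]; print(n,m.sum(),q.mean(0).round(4),q.min(0).round(4),q.max(0).round(4)) if m.sum() else print(n,0)
near=(np.hypot(C[...,0]-.607,C[...,1]-.038)<.022)
rep("cap",near&(C[...,2]>.238)); rep("collar",near&(C[...,2]>.2022)&(C[...,2]<.21))
g=(np.hypot(C[...,0]-.53,C[...,1]-.07)<.03); rep("grip",g&(C[...,2]>.2))
m=(C[...,2]>.143)&(C[...,2]<.15)&(C[...,0]<.56)&(C[...,0]>.5)&(abs(C[...,1]-.04)<.05); print(cv2.fitLine(C[m][:,:2].astype(np.float32),cv2.DIST_HUBER,0,.01,.01).ravel(),m.sum())
save(d,"w5")
E
```

```text
8.7 [0.53701629 0.08395413 0.30287725] [[-0.999, 0.049, 0.001], [0.049, 0.999, 0.0], [-0.001, 0.0, -1.0]] [1.0262754  0.243123   0.15832332] 0.0424775312875373
cap 107 [0.6083 0.0461 0.2425] [0.5999 0.0416 0.239 ] [0.6171 0.0496 0.2443]
collar 215 [0.6075 0.0492 0.2034] [0.5928 0.0426 0.2022] [0.6235 0.0553 0.2093]
grip 16914 [0.5233 0.0715 0.3769] [0.5143 0.04   0.2002] [0.5467 0.0994 0.4054]
[ 0.7972476  -0.6036525   0.54519916  0.05412557] 290
```

View pics/w5.png

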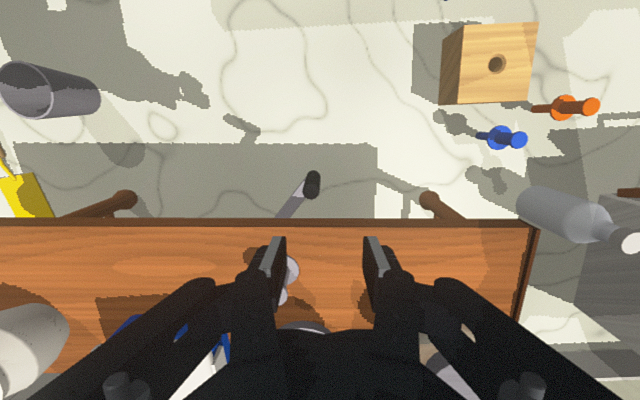

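The peg stands in the slot with its cap top at z≈.244, so the collar is seated. The grip top is at about (313,178). I'll move over the grip with the closing line turned tangential.

Call:
{"name": "apply_moves", "arguments": {
  "series": [
    [8,-14.5,0,0,0,0,0.3],
    [0,0,0,0,0,9.2,0.3],
    [0,0,0,0,0,9.2,0.3],
    [0,0,0,0,0,9.2,0.3],
    [0,0,0,0,0,9.2,0.3],
    [0,0,35,0,0,0,0.3],
    [0,0,33,0,0,0,0.3],
    [0,0,0,0,0,0,0.3]
  ]
}}

```text
time_s: 9.75
position: [0.5294, 0.0674, 0.2316]
tool_rot: [[-0.768, 0.64, -0.005], [0.64, 0.768, 0.0], [0.004, -0.003, -1.0]]
ft_force: [-0.0, -0.4, 0.6]
grip_width: 0.0254
gripper_force: 0.0
```

```bash
cat > grip.py <<'E'
from h import *
d=img("wrist"); s=d["state"]; R=np.array(s["tool_rot"]);t=np.array(s["position"]); print(s["time_s"],t.round(4),R.round(3).tolist(),np.round(s["ft_force"],1),s["grip_width"],"q6",s["q"][5])
C=cloud(d); T=(C-t)@R
m=(abs(C[...,2]-.205)<.006)&(abs(T[...,0])<.03)&(abs(T[...,1])<.02)&(d["frame"].max(-1)<75)
n,l,st,c=cv2.connectedComponentsWithStats(m.astype(np.uint8))
for i in range(1,n):
    if st[i,4]>40:
        q=C[l==i]; (cu,cv),r=cv2.minEnclosingCircle(np.argwhere(l==i)[:,::-1].astype(np.float32)); p=onz(d,cu,cv,.205)
        print("grip",st[i,4],(round(cu),round(cv),round(r)),"world",p.round(4),"tool",((p-t)@R).round(4),"mean",q.mean(0).round(4))
E
python3 grip.py; python3 - <<'E'
import sys; sys.path.insert(0,".")
import os; os.chdir(".")
from h import *
save(img("wrist"),"w6")
E
```

```text
9.75 [0.5294 0.0674 0.2316] [[-0.768, 0.64, -0.005], [0.64, 0.768, 0.0], [0.004, -0.003, -1.0]] [-0.  -0.4  0.6] 0.025403550852326227 q6 -55.63322553673545
grip 426 (329, 224, 12) world [0.5267 0.0736 0.205 ] tool [0.006  0.0031 0.0267] mean [0.5271 0.0732 0.2037]
```

View pics/w6.png

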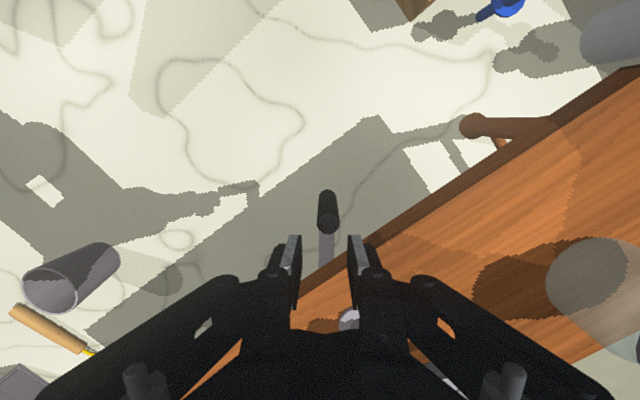

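The grip is at (329,223), with the crank running straight down the picture along the tool's x axis. So the crank direction is about (.77,-.64), which puts the axis near (.608,.005). I lower the fingers around the grip.

Call:
{"name": "apply_moves", "arguments": {
  "series": [
    [5.5,3,0,0,0,0,0.3],
    [0,0,15,0,0,0,0.3],
    [0,0,15,0,0,0,0.3],
    [0,0,13,0,0,0,0.3],
    [0,0,0,0,0,0,0.3]
  ]
}}

```text
time_s: 10.48
position: [0.5276, 0.0745, 0.1905]
tool_rot: [[-0.769, 0.639, -0.001], [0.639, 0.769, 0.0], [0.001, -0.001, -1.0]]
ft_force: [1.4, 0.4, 0.1]
grip_width: 0.0255
gripper_force: 0.0
```

```bash
python3 grip.py
```

```text
10.475 [0.5276 0.0745 0.1905] [[-0.769, 0.639, -0.001], [0.639, 0.769, 0.0], [0.001, -0.001, -1.0]] [1.4 0.4 0.1] 0.025544597898241997 q6 -54.961718075666916
grip 111 (298, 258, 20) world [0.5165 0.0666 0.205 ] tool [ 0.0035 -0.0132 -0.0145] mean [0.515  0.0681 0.2052]
grip 116 (350, 260, 23) world [0.5347 0.0862 0.205 ] tool [ 0.0021  0.0136 -0.0146] mean [0.533  0.0871 0.2052]
grip 691 (322, 263, 15) world [0.5264 0.0742 0.205 ] tool [ 0.0008 -0.001  -0.0145] mean [0.527  0.0735 0.2035]
```

Call:
{"name": "apply_moves", "arguments": {
  "series": [
    [-0.2,-5,0,0,0,-1.5,0.3],
    [-0.4,-9.2,0,0,0,-5,0.3],
    [-0.4,-9.2,0,0,0,-5,0.3],
    [-0.4,-9.2,0,0,0,-5,0.3],
    [-0.4,-9.2,0,0,0,-5,0.3],
    [0,0,0,0,0,0,0.3],
    [0,0,0,0,0,0,0.3]
  ]
}}

```text
time_s: 11.4
position: [0.5075, 0.038, 0.1911]
tool_rot: [[-0.949, 0.314, 0.001], [0.314, 0.949, -0.0], [-0.001, -0.0, -1.0]]
ft_force: [0.4, -0.4, 0.1]
grip_width: 0.0255
gripper_force: 0.0
```

```bash
python3 grip.py
```

```text
11.4 [0.5075 0.038  0.1911] [[-0.949, 0.314, 0.001], [0.314, 0.949, -0.0], [-0.001, -0.0, -1.0]] [ 0.4 -0.4  0.1] 0.02552085592979988 q6 -80.72203987868946
grip 113 (300, 258, 21) world [0.5006 0.0272 0.205 ] tool [ 0.0031 -0.0125 -0.0139] mean [0.4982 0.0277 0.2054]
grip 807 (341, 260, 24) world [0.5083 0.0474 0.205 ] tool [ 0.0022  0.0091 -0.0139] mean [0.5082 0.0439 0.2038]
```

Call:
{"name": "apply_moves", "arguments": {
  "series": [
    [-0.4,-9.2,0,0,0,-5,0.3],
    [-0.4,-9.2,0,0,0,-5,0.3],
    [-0.4,-9.2,0,0,0,-5,0.3],
    [-0.1,-4.6,0,0,0,-2.5,0.3]
  ]
}}

```text
time_s: 11.95
position: [0.5018, 0.0069, 0.1908]
tool_rot: [[-1.0, 0.012, -0.001], [0.012, 1.0, 0.001], [0.001, 0.001, -1.0]]
ft_force: [-2.8, 4.0, 1.7]
grip_width: 0.0257
gripper_force: 1.9
```

```bash
cat > trk.py <<'E'
import sys
from h import *
def pix(d,p):
    R,e=pose(d); q=R.T@(np.array(p)-e); f=K(d); return np.array([d["cx"]+f*q[0]/-q[2],d["cy"]-f*q[1]/-q[2]])
e=img("scene"); G=cv2.cvtColor(e["frame"],cv2.COLOR_RGB2GRAY)
P=[[.6065,.038,.244],[.6065,.038,.222],[.64,.038,.2]]
if len(sys.argv)>1:
    np.save("base.npy",G); save(e,"s7"); u,v=pix(e,P[0]).astype(int); cv2.imwrite("pics/s7.png",cv2.resize(e["frame"][v-40:v+40,u-50:u+50,::-1],None,fx=6,fy=6,interpolation=cv2.INTER_CUBIC))
B=np.load("base.npy"); p0=np.float32([pix(e,p) for p in P]).reshape(-1,1,2)
p1,st,er=cv2.calcOpticalFlowPyrLK(B,G,p0,None,winSize=(9,9),maxLevel=1)
gx=pix(e,[.6165,.038,.244])-pix(e,[.6065,.038,.244]); gy=pix(e,[.6065,.048,.244])-pix(e,[.6065,.038,.244])
J=np.array([gx,gy]).T/10
for i in range(3): print("moved mm (x,y)",np.linalg.solve(J,(p1-p0)[i,0]).round(2),st[i])
s=e["state"]; R=np.array(s["tool_rot"]); f=R.T@np.array(s["ft_force"]); print("t",s["time_s"],"force tool",f.round(1),np.array(s["position"]).round(4),"torq",np.round(s["wrist_torque"],2))
E
python3 trk.py base
```

```text
moved mm (x,y) [0. 0.] [1]
moved mm (x,y) [0. 0.] [1]
moved mm (x,y) [0. 0.] [1]
t 11.95 force tool [ 2.9  4.  -1.7] [0.5018 0.0069 0.1908] torq [0.65 0.28 0.02]
```

View pics/s7.png

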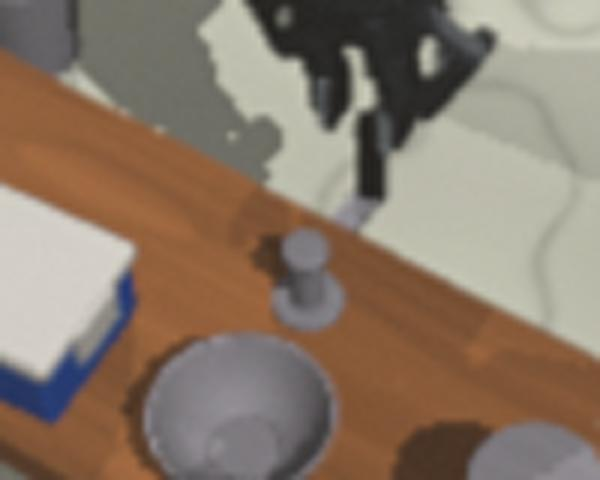

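The peg stands upright, cap at (305,248), collar flat on the board, with the grip between the fingers at (372,150). I continue in small steps, tracking peg movement and force.

Call:
{"name": "apply_moves", "arguments": {
  "series": [
    [0.2,-3,0,0,0,-1.6,0.3],
    [0,-2,0,0,0,-1.1,0.3]
  ]
}}

```text
time_s: 12.25
position: [0.5018, 0.0017, 0.1908]
tool_rot: [[-0.999, -0.035, -0.0], [-0.035, 0.999, 0.0], [0.0, 0.0, -1.0]]
ft_force: [-0.9, 3.8, 2.0]
grip_width: 0.0256
gripper_force: 1.8
```

```bash
python3 trk.py
```

```text
moved mm (x,y) [-0.02  0.01] [1]
moved mm (x,y) [-0.06 -0.05] [1]
moved mm (x,y) [0.26 0.02] [1]
t 12.25 force tool [ 0.7  3.8 -2. ] [0.5018 0.0017 0.1908] torq [0.64 0.21 0.01]
```

Call:
{"name": "apply_moves", "arguments": {
  "series": [
    [0,-2.5,0,0,0,-1.4,0.3],
    [0,-1.5,0,0,0,-0.8,0.3]
  ]
}}

```text
time_s: 12.55
position: [0.502, -0.0026, 0.1908]
tool_rot: [[-0.997, -0.073, -0.0], [-0.073, 0.997, 0.0], [0.0, 0.0, -1.0]]
ft_force: [-1.7, 3.2, 2.8]
grip_width: 0.0256
gripper_force: 1.8
```

```bash
python3 trk.py
```

```text
moved mm (x,y) [-0.03  0.04] [1]
moved mm (x,y) [-0.03 -0.07] [1]
moved mm (x,y) [0.33 0.35] [1]
t 12.55 force tool [ 1.4  3.3 -2.8] [ 0.502  -0.0026  0.1908] torq [0.63 0.26 0.04]
```

Call:
{"name": "apply_moves", "arguments": {
  "series": [
    [0,-2,0,0,0,-1.1,0.3],
    [0,-1.5,0,0,0,-0.8,0.3]
  ]
}}

```text
time_s: 12.85
position: [0.5022, -0.0062, 0.1907]
tool_rot: [[-0.994, -0.106, -0.0], [-0.106, 0.994, -0.0], [0.0, 0.0, -1.0]]
ft_force: [-2.6, 2.8, 2.3]
grip_width: 0.0258
gripper_force: 1.9
```

```bash
python3 trk.py
```

```text
moved mm (x,y) [-0.08  0.  ] [1]
moved mm (x,y) [ 0.01 -0.05] [1]
moved mm (x,y) [0.39 0.55] [1]
t 12.85 force tool [ 2.3  3.  -2.3] [ 0.5022 -0.0062  0.1907] torq [0.62 0.34 0.04]
```

Call:
{"name": "apply_moves", "arguments": {
  "series": [
    [0,-2,0,0,0,-1.1,0.3],
    [0,-1.5,0,0,0,-0.8,0.3]
  ]
}}

```text
time_s: 13.15
position: [0.5027, -0.0097, 0.1907]
tool_rot: [[-0.99, -0.139, -0.0], [-0.139, 0.99, -0.0], [0.0, 0.0, -1.0]]
ft_force: [-2.4, 3.6, 2.4]
grip_width: 0.0254
gripper_force: 1.9
```

```bash
python3 trk.py
```

```text
moved mm (x,y) [-0.23 -0.1 ] [1]
moved mm (x,y) [-0.   -0.06] [1]
moved mm (x,y) [0.34 0.76] [1]
t 13.15 force tool [ 1.9  3.9 -2.4] [ 0.5027 -0.0097  0.1907] torq [0.58 0.43 0.03]
```

Call:
{"name": "apply_moves", "arguments": {
  "series": [
    [0,-1,0,0,0,-0.5,0.3],
    [0,-1,0,0,0,-0.5,0.3]
  ]
}}

```text
time_s: 13.45
position: [0.503, -0.0116, 0.1907]
tool_rot: [[-0.988, -0.156, -0.0], [-0.156, 0.988, 0.0], [0.0, 0.0, -1.0]]
ft_force: [-1.8, 3.1, 2.1]
grip_width: 0.0256
gripper_force: 1.8
```

```bash
python3 trk.py
```

```text
moved mm (x,y) [-0.12 -0.04] [1]
moved mm (x,y) [ 0.   -0.03] [1]
moved mm (x,y) [0.25 0.61] [1]
t 13.45 force tool [ 1.3  3.3 -2.1] [ 0.503  -0.0116  0.1907] torq [0.53 0.44 0.01]
```

Call:
{"name": "apply_moves", "arguments": {
  "series": [
    [0,-1,0,0,0,-0.5,0.3],
    [0,-1,0,0,0,-0.5,0.3]
  ]
}}

```text
time_s: 13.75
position: [0.5033, -0.0135, 0.1907]
tool_rot: [[-0.985, -0.173, -0.0], [-0.173, 0.985, 0.0], [0.0, 0.0, -1.0]]
ft_force: [-3.8, 4.4, 2.6]
grip_width: 0.0258
gripper_force: 1.9
```

```bash
python3 trk.py
```

```text
moved mm (x,y) [0.05 0.09] [1]
moved mm (x,y) [-0.01 -0.04] [1]
moved mm (x,y) [0.3  0.72] [1]
t 13.75 force tool [ 3.   5.  -2.6] [ 0.5033 -0.0135  0.1907] torq [0.55 0.52 0.05]
```

Call:
{"name": "apply_moves", "arguments": {
  "series": [
    [0,-1,0,0,0,-0.5,0.3],
    [0,-1,0,0,0,-0.5,0.3]
  ]
}}

```text
time_s: 14.05
position: [0.5036, -0.0155, 0.1907]
tool_rot: [[-0.982, -0.191, -0.0], [-0.191, 0.982, 0.0], [0.0, 0.0, -1.0]]
ft_force: [-3.3, 3.3, 2.3]
grip_width: 0.0254
gripper_force: 1.9
```

```bash
python3 trk.py
```

```text
moved mm (x,y) [0.07 0.11] [1]
moved mm (x,y) [-0.03 -0.07] [1]
moved mm (x,y) [0.41 0.66] [1]
t 14.05 force tool [ 2.6  3.8 -2.3] [ 0.5036 -0.0155  0.1907] torq [0.6  0.53 0.05]
```

Call:
{"name": "apply_moves", "arguments": {
  "series": [
    [0,-1,0,0,0,-0.5,0.3],
    [0,-1,0,0,0,-0.5,0.3]
  ]
}}

```text
time_s: 14.35
position: [0.504, -0.0175, 0.1907]
tool_rot: [[-0.978, -0.208, -0.0], [-0.208, 0.978, -0.0], [0.0, 0.0, -1.0]]
ft_force: [-3.4, 3.3, 1.4]
grip_width: 0.0256
gripper_force: 1.9
```

```bash
python3 trk.py
```

```text
moved mm (x,y) [0.15 0.15] [1]
moved mm (x,y) [ 0.03 -0.01] [1]
moved mm (x,y) [0.32 0.6 ] [1]
t 14.35 force tool [ 2.6  4.  -1.4] [ 0.504  -0.0175  0.1907] torq [0.55 0.6  0.01]
```

Call:
{"name": "apply_moves", "arguments": {
  "series": [
    [0,-1.2,0,0,0,-0.7,0.3],
    [0,-1.2,0,0,0,-0.7,0.3]
  ]
}}

```text
time_s: 14.65
position: [0.5045, -0.0198, 0.1907]
tool_rot: [[-0.973, -0.232, -0.0], [-0.232, 0.973, 0.0], [0.0, 0.0, -1.0]]
ft_force: [-4.5, 3.4, 2.2]
grip_width: 0.0256
gripper_force: 1.9
```

```bash
python3 trk.py
```

```text
moved mm (x,y) [0.16 0.2 ] [1]
moved mm (x,y) [-0.01 -0.02] [1]
moved mm (x,y) [0.32 0.57] [1]
t 14.65 force tool [ 3.6  4.4 -2.2] [ 0.5045 -0.0198  0.1907] torq [0.51 0.54 0.08]
```

Call:
{"name": "apply_moves", "arguments": {
  "series": [
    [0,-1.2,0,0,0,-0.7,0.3],
    [0,-1.2,0,0,0,-0.7,0.3]
  ]
}}

```text
time_s: 14.95
position: [0.5052, -0.0222, 0.1907]
tool_rot: [[-0.967, -0.255, -0.0], [-0.255, 0.967, -0.0], [0.0, 0.0, -1.0]]
ft_force: [-3.7, 4.2, -0.6]
grip_width: 0.0259
gripper_force: 1.9
```

```bash
python3 trk.py
```

```text
moved mm (x,y) [0.21 0.2 ] [1]
moved mm (x,y) [-0.   -0.02] [1]
moved mm (x,y) [0.31 0.62] [1]
t 14.95 force tool [2.5 5.  0.6] [ 0.5052 -0.0222  0.1907] torq [0.51 0.5  0.07]
```

Call:
{"name": "apply_moves", "arguments": {
  "series": [
    [0,-1,0,0,0,-0.5,0.3],
    [0,-1,0,0,0,-0.5,0.3]
  ]
}}

```text
time_s: 15.25
position: [0.5056, -0.0241, 0.1907]
tool_rot: [[-0.962, -0.272, -0.0], [-0.272, 0.962, 0.0], [0.0, 0.0, -1.0]]
ft_force: [-3.8, 2.2, 1.3]
grip_width: 0.0256
gripper_force: 1.9
```

```bash
python3 trk.py
```

```text
moved mm (x,y) [0.23 0.2 ] [1]
moved mm (x,y) [-0.02 -0.06] [1]
moved mm (x,y) [0.34 0.6 ] [1]
t 15.25 force tool [ 3.1  3.2 -1.3] [ 0.5056 -0.0241  0.1907] torq [0.52 0.56 0.08]
```

Call:
{"name": "apply_moves", "arguments": {
  "series": [
    [0,-1,0,0,0,-0.5,0.3],
    [0,-1,0,0,0,-0.5,0.3]
  ]
}}

```text
time_s: 15.55
position: [0.5062, -0.026, 0.1907]
tool_rot: [[-0.957, -0.289, -0.0], [-0.289, 0.957, -0.0], [0.0, 0.0, -1.0]]
ft_force: [-3.5, 3.0, -0.1]
grip_width: 0.0257
gripper_force: 1.9
```

```bash
python3 trk.py
```

```text
moved mm (x,y) [0.2  0.18] [1]
moved mm (x,y) [-0.02 -0.04] [1]
moved mm (x,y) [0.33 0.7 ] [1]
t 15.55 force tool [2.5 3.9 0.1] [ 0.5062 -0.026   0.1907] torq [0.43 0.65 0.02]
```

Call:
{"name": "apply_moves", "arguments": {
  "series": [
    [0,-1.2,0,0,0,-0.6,0.3],
    [0,-1.2,0,0,0,-0.6,0.3]
  ]
}}

```text
time_s: 15.85
position: [0.5069, -0.0283, 0.1907]
tool_rot: [[-0.951, -0.309, -0.0], [-0.309, 0.951, -0.0], [0.0, 0.0, -1.0]]
ft_force: [-5.0, 3.2, 0.6]
grip_width: 0.0258
gripper_force: 1.9
```

```bash
python3 trk.py
```

```text
moved mm (x,y) [0.23 0.19] [1]
moved mm (x,y) [ 0.04 -0.04] [1]
moved mm (x,y) [0.27 0.78] [1]
t 15.85 force tool [ 3.8  4.6 -0.6] [ 0.5069 -0.0283  0.1907] torq [0.48 0.73 0.09]
```

Call:
{"name": "apply_moves", "arguments": {
  "series": [
    [0,-1.2,0,0,0,-0.6,0.3],
    [0,-1.2,0,0,0,-0.6,0.3]
  ]
}}

```text
time_s: 16.15
position: [0.5077, -0.0306, 0.1907]
tool_rot: [[-0.944, -0.329, -0.0], [-0.329, 0.944, -0.0], [0.0, 0.0, -1.0]]
ft_force: [-3.7, 2.8, 0.3]
grip_width: 0.0257
gripper_force: 1.9
```

```bash
python3 trk.py
```

```text
moved mm (x,y) [0.25 0.19] [1]
moved mm (x,y) [ 0.03 -0.03] [1]
moved mm (x,y) [0.21 0.89] [1]
t 16.15 force tool [ 2.6  3.9 -0.3] [ 0.5077 -0.0306  0.1907] torq [0.48 0.66 0.06]
```

Call:
{"name": "apply_moves", "arguments": {
  "series": [
    [0,-1.2,0,0,0,-0.6,0.3],
    [0,-1.2,0,0,0,-0.6,0.3]
  ]
}}

```text
time_s: 16.45
position: [0.5085, -0.0329, 0.1907]
tool_rot: [[-0.937, -0.348, -0.0], [-0.348, 0.937, -0.0], [0.0, 0.0, -1.0]]
ft_force: [-4.4, 3.0, 0.1]
grip_width: 0.0255
gripper_force: 1.9
```

```bash
python3 trk.py
```

```text
moved mm (x,y) [0.25 0.17] [1]
moved mm (x,y) [ 0.03 -0.06] [1]
moved mm (x,y) [0.21 0.86] [1]
t 16.45 force tool [ 3.1  4.3 -0.1] [ 0.5085 -0.0329  0.1907] torq [0.45 0.62 0.07]
```

Call:
{"name": "apply_moves", "arguments": {
  "series": [
    [0,-1.2,0,0,0,-0.6,0.3],
    [0,-1.2,0,0,0,-0.6,0.3]
  ]
}}

```text
time_s: 16.75
position: [0.5093, -0.0351, 0.1907]
tool_rot: [[-0.93, -0.368, -0.0], [-0.368, 0.93, -0.0], [0.0, -0.0, -1.0]]
ft_force: [-4.3, 2.5, 0.3]
grip_width: 0.0259
gripper_force: 1.9
```

```bash
python3 trk.py
```

```text
moved mm (x,y) [0.24 0.19] [1]
moved mm (x,y) [ 0.02 -0.06] [1]
moved mm (x,y) [0.24 0.97] [1]
t 16.75 force tool [ 3.1  3.9 -0.3] [ 0.5093 -0.0351  0.1907] torq [0.45 0.68 0.02]
```

Call:
{"name": "apply_moves", "arguments": {
  "series": [
    [0,-1.2,0,0,0,-0.6,0.3],
    [0,-1.2,0,0,0,-0.6,0.3]
  ]
}}

```text
time_s: 17.05
position: [0.5102, -0.0373, 0.1907]
tool_rot: [[-0.922, -0.387, -0.0], [-0.387, 0.922, 0.0], [0.0, 0.0, -1.0]]
ft_force: [-3.4, 2.6, -0.1]
grip_width: 0.0253
gripper_force: 2.0
```

```bash
python3 trk.py
```

```text
moved mm (x,y) [0.27 0.21] [1]
moved mm (x,y) [ 0.03 -0.04] [1]
moved mm (x,y) [0.23 0.81] [1]
t 17.05 force tool [2.1 3.7 0.1] [ 0.5102 -0.0373  0.1907] torq [0.36 0.73 0.03]
```

Call:
{"name": "apply_moves", "arguments": {
  "series": [
    [0,-1.2,0,0,0,-0.6,0.3],
    [0,-1,0,0,0,-0.6,0.3]
  ]
}}

```text
time_s: 17.35
position: [0.511, -0.0393, 0.1907]
tool_rot: [[-0.914, -0.406, -0.0], [-0.406, 0.914, 0.0], [0.0, 0.0, -1.0]]
ft_force: [-3.5, 3.4, 0.3]
grip_width: 0.0256
gripper_force: 2.2
```

```bash
python3 trk.py
```

```text
moved mm (x,y) [ 0.74 -0.04] [1]
moved mm (x,y) [ 0.26 -0.21] [1]
moved mm (x,y) [0.29 0.84] [1]
t 17.35 force tool [ 1.8  4.5 -0.3] [ 0.511  -0.0393  0.1907] torq [0.51 0.71 0.05]
```

The peg has begun to move, so I switch to finer steps.

Call:
{"name": "apply_moves", "arguments": {
  "series": [
    [0,-0.5,0,0,0,-0.3,0.3],
    [0,-0.5,0,0,0,-0.3,0.3]
  ]
}}

```text
time_s: 17.65
position: [0.5114, -0.0401, 0.1907]
tool_rot: [[-0.91, -0.416, -0.0], [-0.416, 0.91, 0.0], [0.0, 0.0, -1.0]]
ft_force: [-3.8, 2.5, 0.4]
grip_width: 0.0257
gripper_force: 2.2
```

```bash
python3 trk.py
```

```text
moved mm (x,y) [ 1.02 -0.05] [1]
moved mm (x,y) [ 0.51 -0.19] [1]
moved mm (x,y) [0.28 0.77] [1]
t 17.65 force tool [ 2.4  3.8 -0.4] [ 0.5114 -0.0401  0.1907] torq [0.47 0.72 0.04]
```

Call:
{"name": "apply_moves", "arguments": {
  "series": [
    [0,-0.5,0,0,0,-0.3,0.3],
    [0,0,0,0,0,0,0.3]
  ]
}}

```text
time_s: 17.95
position: [0.5117, -0.0406, 0.1907]
tool_rot: [[-0.907, -0.42, -0.0], [-0.42, 0.907, 0.0], [0.0, 0.0, -1.0]]
ft_force: [-4.8, 2.5, 0.7]
grip_width: 0.0255
gripper_force: 2.1
```

```bash
python3 trk.py
```

```text
moved mm (x,y) [ 1.07 -0.03] [1]
moved mm (x,y) [ 0.57 -0.13] [1]
moved mm (x,y) [0.22 0.63] [1]
t 17.95 force tool [ 3.3  4.3 -0.7] [ 0.5117 -0.0406  0.1907] torq [0.4  0.72 0.01]
```

Call:
{"name": "apply_moves", "arguments": {
  "series": [
    [0,-0.5,0,0,0,-0.3,0.3],
    [0,-0.5,0,0,0,-0.3,0.3]
  ]
}}

```text
time_s: 18.25
position: [0.5121, -0.0415, 0.1907]
tool_rot: [[-0.903, -0.43, -0.0], [-0.43, 0.903, 0.0], [0.0, 0.0, -1.0]]
ft_force: [-5.0, 3.0, 0.6]
grip_width: 0.0257
gripper_force: 2.2
```

```bash
python3 trk.py
```

```text
moved mm (x,y) [ 1.26 -0.21] [1]
moved mm (x,y) [ 1.1  -0.24] [1]
moved mm (x,y) [0.25 0.77] [1]
t 18.25 force tool [ 3.2  4.8 -0.6] [ 0.5121 -0.0415  0.1907] torq [ 0.47  0.71 -0.  ]
```

Call:
{"name": "apply_moves", "arguments": {
  "series": [
    [0,-0.5,0,0,0,-0.3,0.3],
    [0,-0.5,0,0,0,-0.3,0.3]
  ]
}}

```text
time_s: 18.55
position: [0.5125, -0.0424, 0.1907]
tool_rot: [[-0.898, -0.439, -0.0], [-0.439, 0.898, 0.0], [0.0, 0.0, -1.0]]
ft_force: [-4.6, 2.7, -0.4]
grip_width: 0.0256
gripper_force: 2.2
```

```bash
python3 trk.py
```

```text
moved mm (x,y) [ 1.55 -0.27] [1]
moved mm (x,y) [ 1.23 -0.36] [1]
moved mm (x,y) [0.21 0.84] [1]
t 18.55 force tool [2.9 4.4 0.4] [ 0.5125 -0.0424  0.1907] torq [0.48 0.63 0.06]
```

```bash
cat > trk2.py <<'E'
from trk import *
n=[("cap",[.6065,.038,.244]),("neck hi",[.6065,.038,.233]),("neck lo",[.6145,.038,.212]),("col L",[.6065,.054,.204]),("col R",[.6065,.022,.204]),("col back",[.6225,.038,.204]),("col mid",[.62,.046,.204])]
p0=np.float32([pix(e,p) for _,p in n]).reshape(-1,1,2)
for w in (7,11):
    p1,st,er=cv2.calcOpticalFlowPyrLK(B,G,p0,None,winSize=(w,w),maxLevel=1)
    for i,(k,_) in enumerate(n): print(w,k,(p1-p0)[i,0].round(2),"mm",np.linalg.solve(J,(p1-p0)[i,0]).round(2))
C=cloud(e); m=(C[...,2]>.239)&(np.hypot(C[...,0]-.607,C[...,1]-.038)<.02); print("cap",m.sum(),C[m].mean(0).round(4),C[m][:,2].max().round(4)); print(J)
E
python3 trk2.py
```

```text
moved mm (x,y) [ 1.55 -0.29] [1]
moved mm (x,y) [ 1.24 -0.36] [1]
moved mm (x,y) [0.2  0.86] [1]
t 18.6 force tool [ 2.3  4.2 -0.3] [ 0.5125 -0.0425  0.1907] torq [0.42 0.75 0.06]
7 cap [-0.38  0.46] mm [ 1.8  -0.14]
7 neck hi [-0.4   0.39] mm [ 1.63 -0.29]
7 neck lo [-0.19  0.08] mm [ 0.47 -0.31]
7 col L [ 0.58 -0.72] mm [-2.81  0.15]
7 col R [-0.25  0.64] mm [2.14 0.46]
7 col back [-0.05 -0.08] mm [-0.15 -0.24]
7 col mid [-0.08 -0.08] mm [-0.12 -0.33]
11 cap [-0.38  0.32] mm [ 1.4  -0.37]
11 neck hi [-0.38  0.3 ] mm [ 1.33 -0.39]
11 neck lo [-0.35  0.14] mm [ 0.86 -0.58]
11 col L [ 0.52 -0.65] mm [-2.51  0.15]
11 col R [-0.65  0.3 ] mm [ 1.69 -1.03]
11 col back [-0.16  0.03] mm [ 0.29 -0.31]
11 col mid [-0.03 -0.02] mm [-0.01 -0.1 ]
cap 46 [0.6106 0.0373 0.2444] 0.2482
[[-0.18820317  0.32060405]
 [ 0.26591264  0.14798069]]
```

Call:
{"name": "apply_moves", "arguments": {
  "series": [
    [0,-0.5,0,0,0,-0.3,0.3],
    [0,-0.5,0,0,0,-0.3,0.3]
  ]
}}

```text
time_s: 18.9
position: [0.5129, -0.0433, 0.1907]
tool_rot: [[-0.894, -0.449, -0.0], [-0.449, 0.894, 0.0], [0.0, 0.0, -1.0]]
ft_force: [-4.9, 3.3, 0.0]
grip_width: 0.0255
gripper_force: 2.2
```

```bash
python3 trk.py
```

```text
moved mm (x,y) [ 2.05 -0.32] [1]
moved mm (x,y) [ 1.57 -0.28] [1]
moved mm (x,y) [0.23 0.89] [1]
t 18.9 force tool [ 2.9  5.1 -0. ] [ 0.5129 -0.0433  0.1907] torq [0.51 0.69 0.05]
```

Call:
{"name": "apply_moves", "arguments": {
  "series": [
    [0,-0.5,0,0,0,-0.3,0.3],
    [0,-0.5,0,0,0,-0.3,0.3]
  ]
}}

```text
time_s: 19.2
position: [0.5134, -0.0442, 0.1907]
tool_rot: [[-0.889, -0.458, -0.0], [-0.458, 0.889, 0.0], [-0.0, 0.0, -1.0]]
ft_force: [-3.9, 3.0, 0.4]
grip_width: 0.0253
gripper_force: 2.4
```

```bash
python3 trk2.py
```

```text
moved mm (x,y) [ 2.36 -0.41] [1]
moved mm (x,y) [ 1.67 -0.44] [1]
moved mm (x,y) [0.18 0.83] [1]
t 19.2 force tool [ 2.1  4.4 -0.4] [ 0.5134 -0.0442  0.1907] torq [0.53 0.71 0.02]
7 cap [-0.64  0.65] mm [ 2.68 -0.43]
7 neck hi [-0.63  0.58] mm [ 2.47 -0.51]
7 neck lo [-0.15  0.08] mm [ 0.42 -0.21]
7 col L [ 0.63 -0.63] mm [-2.62  0.44]
7 col R [-0.55  0.58] mm [ 2.34 -0.33]
7 col back [-0.01 -0.04] mm [-0.11 -0.11]
7 col mid [-0.04 -0.04] mm [-0.06 -0.16]
11 cap [-0.56  0.35] mm [ 1.74 -0.74]
11 neck hi [-0.52  0.37] mm [ 1.73 -0.59]
11 neck lo [-0.37  0.17] mm [ 0.96 -0.59]
11 col L [ 0.6  -0.68] mm [-2.71  0.28]
11 col R [-0.82  0.34] mm [ 2.03 -1.35]
11 col back [-0.11  0.05] mm [ 0.29 -0.18]
11 col mid [0.04 0.02] mm [0.02 0.12]
cap 48 [0.6114 0.0372 0.2442] 0.2475
[[-0.18820317  0.32060405]
 [ 0.26591264  0.14798069]]
```

The force is still only friction, but the peg is tipping (about 3°) instead of sliding. I'll leave the knob here, grip the peg again, press it upright and slide it forward to the cheek.

Call:
{"name": "apply_moves", "arguments": {
  "series": [
    [0,2.5,0,0,0,0,0.3],
    [0,0,-40,0,0,0,0.3],
    [0,0,-40,0,0,0,0.5],
    [0,0,0,0,0,10,0.5],
    [0,0,0,0,0,10,0.5],
    [0,0,0,0,0,10,0.5],
    [-46,42,0,0,0,0,0.5],
    [-45,42,0,0,0,0,0.5],
    [0,0,0,0,0,0,0.5]
  ]
}}

```text
time_s: 20.38
position: [0.6096, 0.0396, 0.2695]
tool_rot: [[-0.999, 0.045, 0.001], [0.045, 0.999, -0.0], [-0.001, -0.0, -1.0]]
ft_force: [-0.3, -0.9, -0.2]
grip_width: 0.0428
gripper_force: 0.0
```

```bash
cat > peg.py <<'E'
from h import *
d=img("wrist"); s=d["state"]; R=np.array(s["tool_rot"]);t=np.array(s["position"]); print(s["time_s"],t.round(4),R.round(3).tolist(),np.round(s["ft_force"],1),s["grip_width"])
C=cloud(d); near=np.hypot(C[...,0]-.606,C[...,1]-.038)<.03
dark=d["frame"].max(-1)>70
for k,a,b in(("cap",.239,.255),("neck",.215,.236),("collar",.2022,.21)):
    m=near&(C[...,2]>a)&(C[...,2]<b)&dark; n,l,st,c=cv2.connectedComponentsWithStats(m.astype(np.uint8))
    if n>1: i=1+st[1:,4].argmax(); q=C[l==i]; print(k,st[i,4],q.mean(0).round(4),np.percentile(q,2,axis=0).round(4),np.percentile(q,98,axis=0).round(4))
    if k=="collar": # front/back collar height
        A=np.c_[q[:,:2]-[.606,.038],np.ones(len(q))]; print("plane slope deg",np.degrees(np.linalg.lstsq(A,q[:,2],rcond=None)[0][:2]).round(1))
E
python3 peg.py
```

```text
20.375 [0.6096 0.0396 0.2695] [[-0.999, 0.045, 0.001], [0.045, 0.999, -0.0], [-0.001, -0.0, -1.0]] [-0.3 -0.9 -0.2] 0.04276718959654138
cap 786 [0.6093 0.0384 0.2438] [0.6002 0.0289 0.2414] [0.6193 0.0479 0.2453]
neck 203 [0.6027 0.0389 0.2241] [0.6006 0.0314 0.2156] [0.6064 0.0458 0.2333]
collar 813 [0.603  0.0391 0.2045] [0.5918 0.0233 0.2027] [0.6176 0.0543 0.2081]
plane slope deg [-3.6  0.5]
```

Call:
{"name": "apply_moves", "arguments": {
  "series": [
    [0,-1,30,0,0,0,0.5],
    [0,0,31,0,0,0,0.5],
    [0,0,0,0,0,0,0],
    [0,0,0,0,0,0,0],
    [0,0,0,0,0,0,0],
    [0,0,0,0,0,0,0]
  ],
  "grip_force": 40
}}

```text
time_s: 21.18
position: [0.6075, 0.0363, 0.2108]
tool_rot: [[-0.999, 0.048, 0.002], [0.048, 0.999, -0.001], [-0.002, -0.0, -1.0]]
ft_force: [-0.5, -0.5, -0.9]
grip_width: 0.02
gripper_force: 39.3
```

```bash
python3 peg.py
```

```text
21.175 [0.6075 0.0363 0.2108] [[-0.999, 0.048, 0.002], [0.048, 0.999, -0.001], [-0.002, -0.0, -1.0]] [-0.5 -0.5 -0.9] 0.019964947842830174
cap 1571 [0.6087 0.0367 0.2448] [0.5999 0.0275 0.2415] [0.6196 0.0457 0.2464]
neck 595 [0.6027 0.038  0.2259] [0.6008 0.0311 0.2156] [0.6072 0.0448 0.2356]
collar 958 [0.5995 0.0372 0.2058] [0.5915 0.026  0.2034] [0.6172 0.0503 0.2091]
plane slope deg [-1.3  1.9]
```

Call:
{"name": "apply_moves", "arguments": {
  "series": [
    [0,2,1,0,0,0,0],
    [1,0,1,0,0,0,0],
    [1,0,0.7,0,0,0,0],
    [0,0,0,0,0,0,0]
  ]
}}

```text
time_s: 21.72
position: [0.6066, 0.038, 0.2093]
tool_rot: [[-0.999, 0.048, 0.006], [0.048, 0.999, -0.002], [-0.006, -0.002, -1.0]]
ft_force: [0.6, -4.2, 9.0]
grip_width: 0.0195
gripper_force: 39.9
```

```bash
python3 peg.py
```

```text
21.725 [0.6066 0.038  0.2093] [[-0.999, 0.048, 0.006], [0.048, 0.999, -0.002], [-0.006, -0.002, -1.0]] [ 0.6 -4.2  9. ] 0.019488107137503617
cap 1583 [0.6078 0.0384 0.2434] [0.599  0.0291 0.2404] [0.6185 0.0475 0.2449]
neck 555 [0.602  0.0392 0.2254] [0.6002 0.0319 0.2155] [0.6063 0.046  0.2349]
collar 955 [0.5994 0.0388 0.2045] [0.5911 0.0278 0.2027] [0.6175 0.0507 0.2093]
plane slope deg [-0.2 -0. ]
```

Call:
{"name": "apply_moves", "arguments": {
  "series": [
    [1,0,-0.4,0,0,0,0],
    [1,0,0,0,0,0,0],
    [0,0,0,0,0,0,0]
  ]
}}

```text
time_s: 22.15
position: [0.6042, 0.0381, 0.209]
tool_rot: [[-0.999, 0.048, 0.004], [0.048, 0.999, -0.002], [-0.004, -0.002, -1.0]]
ft_force: [1.2, -5.0, 5.7]
grip_width: 0.02
gripper_force: 39.8
```

```bash
python3 peg.py
```

```text
22.15 [0.6042 0.0381 0.209 ] [[-0.999, 0.048, 0.004], [0.048, 0.999, -0.002], [-0.004, -0.002, -1.0]] [ 1.2 -5.   5.7] 0.020020682342499388
cap 1591 [0.6056 0.0385 0.2431] [0.5967 0.0293 0.24  ] [0.6161 0.0476 0.2445]
neck 507 [0.6001 0.0391 0.2248] [0.5984 0.0316 0.2154] [0.6046 0.0461 0.2337]
collar 894 [0.5982 0.0389 0.2041] [0.59   0.0283 0.2025] [0.6161 0.0498 0.209 ]
plane slope deg [0.8 0. ]
```

Call:
{"name": "apply_moves", "arguments": {
  "series": [
    [1,0,0,0,0,0,0],
    [0,0,0,0,0,0,0]
  ]
}}

```text
time_s: 22.45
position: [0.6032, 0.0381, 0.2088]
tool_rot: [[-0.999, 0.048, 0.004], [0.048, 0.999, -0.002], [-0.004, -0.001, -1.0]]
ft_force: [1.4, -4.5, 5.9]
grip_width: 0.0199
gripper_force: 39.7
```

```bash
python3 peg.py
```

```text
22.45 [0.6032 0.0381 0.2088] [[-0.999, 0.048, 0.004], [0.048, 0.999, -0.002], [-0.004, -0.001, -1.0]] [ 1.4 -4.5  5.9] 0.019856399112407247
cap 1592 [0.6046 0.0385 0.2429] [0.5957 0.0294 0.2401] [0.6151 0.0476 0.2443]
neck 462 [0.5992 0.0395 0.2248] [0.5975 0.033  0.2156] [0.6038 0.0461 0.2338]
collar 860 [0.5979 0.0388 0.2039] [0.5895 0.0284 0.2023] [0.6154 0.0497 0.2094]
plane slope deg [1.6 0. ]
```

Call:
{"name": "apply_moves", "arguments": {
  "series": [
    [0,-0.8,-0.6,0,0,0,0],
    [0,0,0,0,0,0,0]
  ]
}}

```text
time_s: 22.75
position: [0.6028, 0.0379, 0.2088]
tool_rot: [[-0.999, 0.048, 0.002], [0.048, 0.999, -0.0], [-0.002, -0.0, -1.0]]
ft_force: [2.0, -2.4, 6.2]
grip_width: 0.02
gripper_force: 39.7
```

```bash
python3 peg.py
```

```text
22.75 [0.6028 0.0379 0.2088] [[-0.999, 0.048, 0.002], [0.048, 0.999, -0.0], [-0.002, -0.0, -1.0]] [ 2.  -2.4  6.2] 0.020027367737670526
cap 1590 [0.6043 0.0383 0.2429] [0.5954 0.0291 0.2401] [0.6147 0.0474 0.2443]
neck 462 [0.599  0.0394 0.2246] [0.5974 0.0326 0.2154] [0.6033 0.046  0.2333]
collar 854 [0.5976 0.0387 0.2038] [0.5894 0.0282 0.2023] [0.6152 0.0495 0.2094]
plane slope deg [1.4 0.6]
```

Call:
{"name": "apply_moves", "arguments": {
  "series": [
    [1,0,0,0,0,0,0],
    [0,0,0,0,0,0,0]
  ]
}}

```text
time_s: 23.05
position: [0.602, 0.038, 0.2088]
tool_rot: [[-0.999, 0.048, 0.003], [0.048, 0.999, -0.0], [-0.003, -0.0, -1.0]]
ft_force: [3.0, -2.2, 6.6]
grip_width: 0.0199
gripper_force: 39.7
```

```bash
python3 peg.py
```

```text
23.05 [0.602  0.038  0.2088] [[-0.999, 0.048, 0.003], [0.048, 0.999, -0.0], [-0.003, -0.0, -1.0]] [ 3.  -2.2  6.6] 0.019942207802534424
cap 1605 [0.6035 0.0384 0.2429] [0.5946 0.0291 0.2398] [0.6139 0.0475 0.2443]
neck 430 [0.5983 0.0396 0.2247] [0.5968 0.0333 0.2155] [0.6025 0.046  0.2332]
collar 835 [0.5974 0.0386 0.2038] [0.5891 0.0283 0.2023] [0.6149 0.049  0.2093]
plane slope deg [ 1.7 -0.1]
```

Call:
{"name": "apply_moves", "arguments": {
  "series": [
    [0,0,-0.8,0,1.7,0,0],
    [0,0,0,0,0,0,0]
  ]
}}

```text
time_s: 23.35
position: [0.6014, 0.038, 0.209]
tool_rot: [[-0.998, 0.048, -0.029], [0.048, 0.999, 0.001], [0.029, -0.0, -1.0]]
ft_force: [-0.8, -1.8, 4.8]
grip_width: 0.0198
gripper_force: 39.7
```

```bash
python3 peg.py
```

```text
23.35 [0.6014 0.038  0.209 ] [[-0.998, 0.048, -0.029], [0.048, 0.999, 0.001], [0.029, -0.0, -1.0]] [-0.8 -1.8  4.8] 0.019764280336051643
cap 1608 [0.604  0.0383 0.243 ] [0.595  0.0293 0.24  ] [0.6142 0.0474 0.2443]
neck 424 [0.5986 0.0392 0.2245] [0.597  0.0317 0.2155] [0.603  0.046  0.2333]
collar 838 [0.5974 0.0387 0.2038] [0.5891 0.0284 0.2023] [0.6152 0.049  0.2094]
plane slope deg [1.1 0.1]
```

Call:
{"name": "apply_moves", "arguments": {
  "series": [
    [0,0,0,0,0,0,0.3],
    [0,0,0,0,0,0,0.3],
    [0,0,-1,0,0,0,0.4],
    [0,0,0,0,0,0,0.4]
  ]
}}

```text
time_s: 23.9
position: [0.6012, 0.0381, 0.2098]
tool_rot: [[-0.998, 0.048, -0.03], [0.048, 0.999, 0.002], [0.03, 0.0, -1.0]]
ft_force: [0.9, 0.1, -0.5]
grip_width: 0.0339
gripper_force: 0.0
```

```bash
python3 peg.py; python3 trk2.py | tail -17
```

```text
23.9 [0.6012 0.0381 0.2098] [[-0.998, 0.048, -0.03], [0.048, 0.999, 0.002], [0.03, 0.0, -1.0]] [ 0.9  0.1 -0.5] 0.03387668923771288
cap 1636 [0.6037 0.0387 0.2428] [0.5947 0.0292 0.2399] [0.6141 0.0482 0.2442]
neck 446 [0.5986 0.039  0.2244] [0.5969 0.0315 0.2153] [0.603  0.0461 0.2326]
collar 1370 [0.6003 0.0389 0.2035] [0.5893 0.0235 0.2023] [0.6154 0.054  0.2087]
plane slope deg [-0.5 -0.1]
7 cap [ -1.14 -64.02] mm [-179.97 -109.21]
7 neck hi [ 9.04 10.5 ] mm [17.93 38.72]
7 neck lo [10.25  3.19] mm [-4.37 29.39]
7 col L [-4.06  0.28] mm [ 6.11 -9.08]
7 col R [ 0.75 -0.11] mm [-1.31  1.58]
7 col back [8.93 0.7 ] mm [-9.68 22.16]
7 col mid [16.43  2.88] mm [-13.34  43.42]
11 cap [-17.55 -52.03] mm [-124.53 -127.84]
11 neck hi [ -9.49 -46.14] mm [-118.36  -99.08]
11 neck lo [18.86  0.49] mm [-23.3   45.15]
11 col L [-28.17 -51.48] mm [-109.07 -151.88]
11 col R [17.08  1.03] mm [-19.41  41.87]
11 col back [1.67 0.12] mm [-1.86  4.13]
11 col mid [ 1.27 -0.12] mm [-2.01  2.79]
cap 290 [0.6103 0.0377 0.43  ] 0.5113
[[-0.18820317  0.32060405]
 [ 0.26591264  0.14798069]]
```

Call:
{"name": "apply_moves", "arguments": {
  "series": [
    [0,0,-30,0,0,0,0.4],
    [0,0,-32,0,-1.7,0,0.4],
    [42,-42,0,0,0,0,0.3],
    [43,-42,0,0,0,0,0.3],
    [0,0,0,0,0,-10,0.3],
    [0,0,0,0,0,-10,0.3],
    [0,0,0,0,0,-10,0.3],
    [0,0,0,0,0,0,0.3]
  ]
}}

```text
time_s: 25.0
position: [0.5141, -0.0419, 0.2719]
tool_rot: [[-0.89, -0.456, 0.0], [-0.456, 0.89, 0.0], [-0.0, -0.0, -1.0]]
ft_force: [1.1, 1.1, -0.6]
grip_width: 0.0257
gripper_force: 0.0
```

```bash
python3 grip.py; python3 trk2.py
```

```text
25.0 [ 0.5141 -0.0419  0.2719] [[-0.89, -0.456, 0.0], [-0.456, 0.89, 0.0], [-0.0, -0.0, -1.0]] [ 1.1  1.1 -0.6] 0.025708255782442818 q6 -134.98798470619496
grip 281 (328, 208, 10) world [ 0.5097 -0.0396  0.205 ] tool [0.0029 0.0041 0.0669] mean [ 0.5102 -0.0394  0.2038]
moved mm (x,y) [31.87 56.55] [1]
moved mm (x,y) [-2.31  0.82] [1]
moved mm (x,y) [-0.73  1.01] [1]
t 25.05 force tool [-0.2 -0.7  0. ] [ 0.5142 -0.0419  0.2718] torq [ 0.02 -0.01  0.03]
7 cap [ 1.09 -1.02] mm [-4.32  0.86]
7 neck hi [ 0.89 -0.49] mm [-2.54  1.28]
7 neck lo [ 0.4  -0.78] mm [-2.74 -0.35]
7 col L [ 0.99 -1.35] mm [-5.13  0.08]
7 col R [ 0.76 -0.55] mm [-2.56  0.86]
7 col back [ 0.52 -0.75] mm [-2.82 -0.02]
7 col mid [ 0.53 -0.72] mm [-2.74  0.04]
11 cap [2.73 3.8 ] mm [ 7.19 12.75]
11 neck hi [ 0.66 -0.64] mm [-2.67  0.51]
11 neck lo [ 0.61 -0.79] mm [-3.02  0.12]
11 col L [ 1.06 -1.33] mm [-5.16  0.26]
11 col R [ 0.44 -0.77] mm [-2.77 -0.24]
11 col back [ 0.48 -0.58] mm [-2.26  0.17]
11 col mid [ 0.5  -0.68] mm [-2.58  0.03]
cap 46 [0.6061 0.0374 0.2436] 0.2471
[[-0.18820317  0.32060405]
 [ 0.26591264  0.14798069]]
```

The peg slid 2.7 mm forward and stands upright. Back to the grip.

Call:
{"name": "apply_moves", "arguments": {
  "series": [
    [2,3,30,0,0,0,0.3],
    [0,0,30,0,0,0,0.3],
    [0,0,21,0,0,0,0.3],
    [0,-2,0,0,0,0,0.3],
    [0,0,0,0,0,0,0.3]
  ]
}}

```text
time_s: 25.72
position: [0.5125, -0.0422, 0.1917]
tool_rot: [[-0.89, -0.457, 0.001], [-0.457, 0.89, -0.0], [-0.001, -0.001, -1.0]]
ft_force: [-0.5, -0.4, 0.5]
grip_width: 0.0258
gripper_force: 0.0
```

```bash
python3 grip.py; sed -i 's/.6065,.038/.6038,.038/g' trk.py; python3 trk.py base
```

```text
25.725 [ 0.5125 -0.0422  0.1917] [[-0.89, -0.457, 0.001], [-0.457, 0.89, -0.0], [-0.001, -0.001, -1.0]] [-0.5 -0.4  0.5] 0.025806966274492242 q6 -135.0954160180519
grip 105 (299, 257, 19) world [ 0.5156 -0.0546  0.205 ] tool [ 0.0029 -0.0125 -0.0133] mean [ 0.5137 -0.0554  0.2052]
grip 108 (350, 260, 22) world [ 0.505  -0.0303  0.205 ] tool [ 0.0012  0.014  -0.0133] mean [ 0.5032 -0.0316  0.2051]
grip 681 (330, 259, 15) world [ 0.5094 -0.04    0.205 ] tool [ 0.0017  0.0034 -0.0133] mean [ 0.5101 -0.0396  0.2036]
moved mm (x,y) [0. 0.] [1]
moved mm (x,y) [0. 0.] [1]
moved mm (x,y) [0. 0.] [1]
t 25.775 force tool [-0.4  0.4 -0.1] [ 0.5125 -0.0422  0.1919] torq [ 0.03 -0.   -0.01]
```

Call:
{"name": "apply_moves", "arguments": {
  "series": [
    [0,-1,0,0,0,-0.5,0.3],
    [0,-1,0,0,0,-0.5,0.3]
  ]
}}

```text
time_s: 26.08
position: [0.513, -0.0438, 0.1911]
tool_rot: [[-0.881, -0.474, 0.001], [-0.474, 0.881, -0.0], [-0.0, -0.0, -1.0]]
ft_force: [-0.6, -0.3, 0.2]
grip_width: 0.0259
gripper_force: 0.0
```

```bash
python3 trk.py
```

```text
moved mm (x,y) [0.01 0.01] [1]
moved mm (x,y) [-0.02 -0.29] [1]
moved mm (x,y) [-0.02 -0.04] [1]
t 26.075 force tool [ 0.7  0.1 -0.2] [ 0.513  -0.0438  0.1911] torq [0.02 0.01 0.01]
```

Call:
{"name": "apply_moves", "arguments": {
  "series": [
    [0,-0.5,0,0,0,-0.3,0.3],
    [0,-0.5,0,0,0,-0.3,0.3]
  ]
}}

```text
time_s: 26.38
position: [0.5132, -0.0443, 0.1908]
tool_rot: [[-0.876, -0.483, -0.0], [-0.483, 0.876, 0.001], [-0.0, 0.001, -1.0]]
ft_force: [-0.5, 3.6, 1.6]
grip_width: 0.0254
gripper_force: 1.6
```

```bash
python3 trk.py
```

```text
moved mm (x,y) [-0.01  0.01] [1]
moved mm (x,y) [-0.08 -0.4 ] [1]
moved mm (x,y) [-0.04 -0.01] [1]
t 26.375 force tool [-1.3  3.4 -1.6] [ 0.5132 -0.0443  0.1908] torq [0.53 0.14 0.02]
```

Call:
{"name": "apply_moves", "arguments": {
  "series": [
    [0,-0.5,0,0,0,-0.3,0.3],
    [0,-0.5,0,0,0,-0.3,0.3]
  ]
}}

```text
time_s: 26.68
position: [0.5137, -0.0452, 0.1908]
tool_rot: [[-0.871, -0.492, -0.0], [-0.492, 0.871, 0.0], [0.0, 0.001, -1.0]]
ft_force: [-1.9, 3.6, 2.1]
grip_width: 0.0256
gripper_force: 1.8
```

```bash
python3 trk.py
```

```text
moved mm (x,y) [0.1  0.05] [1]
moved mm (x,y) [ 0.01 -0.42] [1]
moved mm (x,y) [ 0.02 -0.06] [1]
t 26.675 force tool [-0.1  4.1 -2.1] [ 0.5137 -0.0452  0.1908] torq [ 0.58  0.23 -0.01]
```

Call:
{"name": "apply_moves", "arguments": {
  "series": [
    [0,-0.5,0,0,0,-0.2,0.3],
    [0,-0.5,0,0,0,-0.2,0.3]
  ]
}}

```text
time_s: 26.98
position: [0.5142, -0.0463, 0.1908]
tool_rot: [[-0.867, -0.498, -0.0], [-0.498, 0.867, 0.0], [0.0, 0.0, -1.0]]
ft_force: [-2.6, 4.1, 1.4]
grip_width: 0.0256
gripper_force: 2.3
```

```bash
python3 trk.py
```

```text
moved mm (x,y) [ 0.19 -0.08] [1]
moved mm (x,y) [ 0.03 -0.59] [1]
moved mm (x,y) [ 0.06 -0.08] [1]
t 26.975 force tool [ 0.2  4.8 -1.4] [ 0.5142 -0.0463  0.1908] torq [ 0.72  0.35 -0.  ]
```

Call:
{"name": "apply_moves", "arguments": {
  "series": [
    [0,-0.5,0,0,0,-0.2,0.3],
    [0,-0.5,0,0,0,-0.2,0.3]
  ]
}}

```text
time_s: 27.28
position: [0.5146, -0.0469, 0.1908]
tool_rot: [[-0.864, -0.504, -0.001], [-0.504, 0.864, 0.001], [0.0, 0.001, -1.0]]
ft_force: [-2.1, 5.7, 3.6]
grip_width: 0.0257
gripper_force: 3.2
```

```bash
python3 trk.py
```

```text
moved mm (x,y) [ 0.16 -0.11] [1]
moved mm (x,y) [ 0.05 -0.58] [1]
moved mm (x,y) [ 0.08 -0.08] [1]
t 27.275 force tool [-1.   6.  -3.6] [ 0.5146 -0.0469  0.1908] torq [0.96 0.48 0.07]
```

Call:
{"name": "apply_moves", "arguments": {
  "series": [
    [0,-0.5,0,0,0,-0.2,0.3],
    [0,-0.5,0,0,0,-0.2,0.3]
  ]
}}

```text
time_s: 27.58
position: [0.5149, -0.0474, 0.1907]
tool_rot: [[-0.86, -0.51, -0.001], [-0.51, 0.86, 0.001], [0.0, 0.002, -1.0]]
ft_force: [-3.5, 7.8, 3.6]
grip_width: 0.0255
gripper_force: 4.1
```

```bash
python3 trk.py
```

```text
moved mm (x,y) [ 0.16 -0.24] [1]
moved mm (x,y) [ 0.06 -0.7 ] [1]
moved mm (x,y) [ 0.02 -0.16] [1]
t 27.575 force tool [-0.9  8.5 -3.6] [ 0.5149 -0.0474  0.1907] torq [1.26 0.65 0.03]
```

It bites: 8.5 N along the arc, and the peg is still. I hold briefly to confirm.

Call:
{"name": "apply_moves", "arguments": {
  "series": [
    [0,-0.1,0,0,0,0,0.3],
    [0,0,0,0,0,0,0.3]
  ]
}}

```text
time_s: 27.88
position: [0.5149, -0.0475, 0.1907]
tool_rot: [[-0.86, -0.51, -0.001], [-0.51, 0.86, 0.001], [0.0, 0.002, -1.0]]
ft_force: [-3.9, 7.5, 2.5]
grip_width: 0.0258
gripper_force: 4.0
```

```bash
python3 trk.py
```

```text
moved mm (x,y) [ 0.17 -0.21] [1]
moved mm (x,y) [ 0.05 -0.67] [1]
moved mm (x,y) [ 0.02 -0.03] [1]
t 27.875 force tool [-0.5  8.4 -2.5] [ 0.5149 -0.0475  0.1907] torq [1.23 0.62 0.01]
```

Call:
{"name": "apply_moves", "arguments": {
  "series": [
    [0,2,0,0,0,0,0.3],
    [0,2.5,0,0,0,0,0.3],
    [0,0,-40,0,0,0,0.3],
    [0,0,-45,0,0,0,0.3],
    [0,0,0,0,0,10,0.5],
    [0,0,0,0,0,10,0.5],
    [0,0,0,0,0,10,0.5],
    [-20,80,-40,0,0,0,0.5],
    [-10,5,0,0,0,0,0.5],
    [0,0,0,0,0,0,0.5]
  ]
}}

```text
time_s: 29.18
position: [0.5364, 0.0154, 0.3024]
tool_rot: [[-1.0, -0.012, -0.001], [-0.012, 1.0, -0.001], [0.001, -0.001, -1.0]]
ft_force: [0.1, 0.8, -1.1]
grip_width: 0.0427
gripper_force: 0.0
```

```bash
python3 trk.py; python3 peg.py; python3 - <<'E'
from h import *
d=img("wrist"); C=cloud(d); m=(abs(C[...,2]-.204)<.006)&(abs(C[...,0]-.51)<.025)&(abs(C[...,1]+.045)<.03)&(d["frame"].max(-1)<80)
print("grip",m.sum(),C[m].mean(0).round(4) if m.any() else "")
E
```

```text
moved mm (x,y) [ 0.2  -0.07] [1]
moved mm (x,y) [-0.18 -0.42] [1]
moved mm (x,y) [-1.93 -1.8 ] [1]
t 29.175 force tool [-0.1  0.8  1.1] [0.5364 0.0154 0.3024] torq [-0.06  0.03 -0.02]
29.225 [0.5359 0.015  0.3022] [[-1.0, -0.011, -0.001], [-0.011, 1.0, -0.0], [0.001, -0.0, -1.0]] [ 0.5 -0.1 -0. ] 0.04270204458752541
cap 470 [0.604  0.0385 0.2428] [0.595  0.0287 0.24  ] [0.6145 0.0481 0.2443]
neck 197 [0.599  0.0377 0.2247] [0.597  0.0309 0.2158] [0.6041 0.0456 0.2338]
collar 502 [0.6003 0.0375 0.2036] [0.5893 0.0237 0.2023] [0.6164 0.0526 0.2085]
plane slope deg [-1.   0.4]
grip 247 [ 0.5117 -0.0404  0.2036]
```

```bash
python3 - <<'E'
from h import *
d=img("wrist"); C=cloud(d); r=np.hypot(C[...,0]-.6061,C[...,1]-.038); a=(r>.011)&(r<.0155)&(C[...,2]>.2)&(C[...,2]<.209)&(d["frame"].max(-1)>70)
b=(r>.021)&(r<.035)&(C[...,2]>.193)&(C[...,2]<.206)
q=C[a]; p=C[b]; print(a.sum(),b.sum())
for k,x in(("collar",q),("board",p)):
    c,*_=np.linalg.lstsq(np.c_[x[:,:2]-[.6061,.038],np.ones(len(x))],x[:,2],rcond=None); print(k,np.degrees(c[:2]).round(2),c[2].round(4))
for lo,hi in((-20,-8),(-8,8),(8,20)):
    s=a&(C[...,0]-.6061>lo/1e3)&(C[...,0]-.6061<hi/1e3); print(lo,hi,s.sum(),np.median(C[s][:,2]).round(4) if s.any() else "")
E
```

```text
269 1286
collar [-0.52  0.37] 0.2032
board [-0.03  0.05] 0.1991
-20 -8 108 0.2033
-8 8 136 0.2033
8 20 25 0.203
```

Collar top sits 4.1 mm above the board (collar is 4 mm thick) and is level. The peg didn't move when I released the grip. Handing in.

```bash
python3 -c "
from rig import env
print(env.close_job())"
```

```text
the job is handed in; nothing more can be done
None
```

The steel peg stands in the socket with its collar level and flat on the board, and the knob is clamped at about 8.4 N along the arc, inside the 7–10 N snug range; I handed the job in at about 29 s, but no verdict came back. Midway the knob started tipping the peg, so I stopped, slid the peg 2.7 mm forward and straightened it before finishing the clamp.

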